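# Pack the clipper kit away on the balcony shelf

### The arm

A 7-joint arm with a two-finger parallel gripper is mounted at the origin on the work surface. World frame = base frame: x ahead of the robot, y to its left, z up, the work surface at z = 0. Lengths are in m, angles in rad, forces in N, time in s.
With the tool pointing down it reaches from about 0.4 to 0.85 m from the base axis. Payload 4.5 kg.
Tool frame: the origin (TCP) lies at the very end of the fingers, on their centre line; the grasp point (between the pads) lies 19 mm behind it; y points along the fingers, z is the direction in which the jaws open and shut, and the axes are right-handed (so a half turn about y gives the same grasp; the last joint's range is limited). The gripper opens to 88 mm and grips with 3 to 60 N. Pads are 18 mm wide; open, the fingers measure 123 mm over their backs; the gripper's body (75 mm by 187 mm) begins 45 mm behind the grasp point.
Start: joints at [1.261, 0.689, -0.195, 1.565, 0.157, 0.902, -0.215], TCP at [0.211, -0.588, 0.239] pointing down, gripper open.
Joint ranges: [-3.01, 3.01], [-0.46, 2.08], [-1.47, 1.51], [0.13, 2.56], [-1, 4.14], [0.04, 2.09], [-2.66, 2.66]. Speed limits (rad/s): [2.57, 2.57, 3.14, 3.14, 3.14, 3.14, 3.14].

### API

Orientations are given as a unit quaternion [x, y, z, w].
In Python, from workcell import manip gives the robot as it stands.
- The arm moves only by the tool carry_out, never from a script. Its argument "deltas" is a list that holds one entry, the list of rows, each a list of 6 numbers: the shift along the tool's x, y, z in m, then the turn, a rotation vector about the tool's x, y, z in units of 5 degrees (1.0 is 5 degrees). A call has 1 to 12 rows; each row is the pose to reach, as a shift and turn from the pose commanded when the call began, along the tool's axes at that moment; what a row does not reach only later rows make up. A row lasts 1/12 s, in which the tool goes at most 41.7 mm and 7.16 degrees, less where a joint would pass 70% of its speed; a pose out of reach is approached as far as the arm can. A call with a gripper value outside its range is refused whole. "hand" is the closure, from 0 (fully open) to 1 (shut), set as the call begins (left out, the last holds). The fingers move at their own pace and stop on an object; the grip force is fixed at half the most. Time passes only in rows, so rows that repeat a pose let the fingers close. It gives the time, the measured TCP pose, the force and the opening at its end, in the units of the state.
- manip.sense(): the state, without advancing time (a new reading comes with each control period).
- manip.read_camera(name): name is "side" or "top"; returns the picture (384x512x3 uint8, red, green, blue); there is no depth.
- manip.camera_info(name): a dict with "fx", "fy", "cx", "cy" (pixels), "eye" and "orientation" of the camera in the world. Camera axes: x right, y down, z forward; pixel columns grow to the right and rows downward; lengths in m; the calibration is good to about 2 mm. A picture is of the moment at which its call begins. camera_info takes no time and is no camera call.
- manip.hand_in(): hands the job in, once; it reports no verdict.
The state is a dict: "time": time; "joint_positions": joint angles; "joint_velocities": joint speeds; "joint_torque": joint torques, N m; "ee_pos": TCP position; "ee_rot": TCP orientation; "ft_force": force on the tool from outside, world axes, zero at the start; "ft_torque": the same for the moment, N m; "gripper_width": finger opening in m.
Only numpy, scipy, OpenCV 4.12 (cv2) and the standard library are available. Lean on these libraries where they do the work, as an engineer would, in place of code of your own. Each camera call takes 0.05 s, during which the arm holds its last target. There are 200 camera calls.

### The job

Pack up after the haircut. Press the red latch button on the aluminium drum so that its hidden drawer springs out, lay every blade guard in the drawer, then push the drawer fully home until it stays latched. Also squeeze the steel hair clip open and let it clamp onto the free end of the bracket's upright flange, jaws over the metal and in line with it, and leave everything else on the shelf where it is.

Things in the scene. Friction and masses are not known exactly. Their poses are not given: they have to be found in the camera images.
- latch_top (a point): Centre of the top face of the red round latch button (28 mm across) on the lid of the case, 72 mm above the shelf. The case is a fixed aluminium drum, 196 mm across and 64 mm high to its lid (lid hinge at its back; lid stays shut); its hidden drawer comes out of the front. Press the button straight down 5 mm or more (about 5 N, full travel 7 mm) and the drawer springs out by itself.
- latch (a joint): Travel of the latch button: 0 up, 0.007 m fully pressed; springs back up when let go.
- case: The aluminium drum case, fixed to the shelf. Origin: centre of its underside; its -x axis points out of the front, the way the drawer slides; z up. The button axis is at x = -55 mm.
- drawer (a joint): How far the hidden drawer is out, m: 0 shut and latched, 0.113 fully out. A spring of about 4 to 5 N drives it out and holds it out. Pushed home (about 10 N at the end, to a stop at -0.004) it rides over the catch, which then holds it at about 0 when let go; let go earlier, it springs out again.
- drawer_in (a point): Centre of the inner floor of the drawer (moves with it, axes like the case's), 7 mm above the shelf. Inside 104 mm along x, 98 mm along y; side and rear walls only 14 mm high above the inner floor, 4 mm thick. The drawer goes in under the case with 37 mm free height above the inner floor. Fully out, the whole inner floor is clear of the drum by 6 mm.
- drawer_front (a point): Middle of the upper edge of the outer face of the drawer's flat aluminium front plate (108 mm wide, 8 mm thick, 40 mm high, top edge 42 mm above the shelf). Push this plate along the case's +x to shut the drawer.
- clip: Sprung steel hair clip lying on its side on the shelf, 24 mm high: two arms on an upright pivot, like a clothes peg. Origin: on the pivot axis, at its underside (z up). x runs from the pivot towards the jaws (tips at x = 43 mm); handles run to x = -49 mm. Frame belongs to the arm on the +y side; the other arm turns about the pivot.
- clip_grip (a point): On the clip, where to squeeze: midway between the two handles, 32 mm behind the pivot, 12 mm above its underside. The handles are 33 mm wide over the outside there, along the clip's y; squeezed fully (to a stop, about 7 N; 12 to 20 N holds it well) they are 21 mm over the outside and parallel.
- clip_jaw (a point): On the clip, between the jaw pads (13 mm long along x): the pads' centre, 36.5 mm ahead of the pivot, 12 mm above the underside, in the frame of the +y arm (when squeezed fully each arm has turned 0.2 rad from the clip's middle line). The jaws open to about 14 mm when squeezed fully, and clamp with about 4 N when let go.
- clip_arm (a joint): Angle between the clip's arms: 0 jaws shut, 0.40 rad fully squeezed, about 0.1 when clamped on the flange.
- bracket: The shelf's hinge bracket, fixed: grey block 50 x 60 x 35 mm with a black tightening knob on top (64 mm high in all; leave it alone). Origin: centre of the block's underside. An upright bare-metal flange, 4 mm thick along y and up to 45 mm above the shelf, runs from the block along its -x to a free upright end edge at x = -100 mm.
- flange_end (a point): Middle of the flange's free upright end edge, 23.5 mm above the shelf; axes like the bracket's, so the flange runs from here towards +x (75 mm of it free) and is 4 mm thick along y.
- guard0: Yellow clipper blade guard (may be absent), 46 x 30 mm toothed foot 10 mm high with a ridge on top 40 mm along x, 16 mm along y, from 10 to 25 mm above its underside. Origin: centre of its underside, z up. Pinch the ridge along y from above. About 30 g.
- guard1: Blue clipper blade guard (may be absent), 46 x 30 mm toothed foot 10 mm high with a ridge on top 40 mm along x, 16 mm along y, from 10 to 25 mm above its underside. Origin: centre of its underside, z up. Pinch the ridge along y from above. About 30 g.
- guard2: Orange clipper blade guard (may be absent), 46 x 30 mm toothed foot 10 mm high with a ridge on top 40 mm along x, 16 mm along y, from 10 to 25 mm above its underside. Origin: centre of its underside, z up. Pinch the ridge along y from above. About 30 g.
- guard3: White clipper blade guard (may be absent), 46 x 30 mm toothed foot 10 mm high with a ridge on top 40 mm along x, 16 mm along y, from 10 to 25 mm above its underside. Origin: centre of its underside, z up. Pinch the ridge along y from above. About 30 g.
- trimmer: Red trimmer, 150 x 42 x 30 mm, lying. Bystander: leave it where it is.
- comb: Wooden comb, 170 x 34 x 7 mm, lying. Bystander: leave it where it is.
- brush: Brush, lying. Bystander: leave it where it is.
- pomade: Low amber jar with aluminium cap, 64 mm across, 45 mm high. Bystander: leave it where it is.
- spray: White spray bottle, 60 mm across, 190 mm high. Bystander: leave it where it is.
- mug: Blue mug, 76 mm across, 90 mm high. Bystander: leave it where it is.
Things that resemble listed ones, but are neither listed nor needed, are in the scene too. Of the things shaped like the guard1, the blue one is meant.

How it is judged:
By the outcome, as a careful person would: the job done as asked, in the order asked, and still so for the second after the job is handed in, with the robot touching nothing.
Of guard0, guard1, guard2, guard3 only 2 to 4 are there at a start; the rules pass over those that are not, and their reading is None.
At some moment in a run one of guard0, guard1, guard2, guard3 may be knocked a few centimetres aside while the robot is not near it.
It also fails if it takes over 210 s, if anything falls off the work surface, if the arm or the gripper's body presses on something with over 40 N, if the wrist force passes 120 N, or if a joint passes its speed limit or range.

## Working session

There is one attempt and no reset: what is moved stays moved. The work goes in short steps, Python scripts to look and compute and a tool call to move; the robot and the scene stay as the last step left them, time stands still between calls to the robot, and variables do not carry over. Pictures are saved under pics/ and viewed, about 12 in all and at most 16, crops included, and the job is handed in when it is done.

Besides the shell and the picture viewer there is one more tool, called after "Request:" by a JSON object that holds its "api" and its "payload". carry_out: Moves the arm, as the interface text tells. Its arguments: {"type":"object","properties":{"deltas":{"type":"array","items":{"type":"array","items":{"type":"array","items":{"type":"number"}}}},"hand":{"type":"number"}},"required":["deltas"]}

```bash
mkdir -p pics; python3 - <<'E'
from workcell import manip
import cv2
for n in("top","side"):
    im=manip.read_camera(n); cv2.imwrite(f"pics/{n}0.png",cv2.cvtColor(cv2.resize(im,(800,600),interpolation=cv2.INTER_CUBIC),cv2.COLOR_RGB2BGR)); print(manip.camera_info(n))
s=manip.sense(); print(s["time"],s["ee_pos"],s["ee_rot"],s["gripper_width"])
E
```

```text
{'fx': 370.7369212636701, 'fy': 370.7369212636701, 'cx': 256.15690013701686, 'cy': 191.22571249198103, 'eye': array([0.34884963, 0.05493647, 1.1141343 ]), 'orientation': array([ 0.72332001, -0.68270213,  0.07285278, -0.07361001])}
{'fx': 370.58900848470216, 'fy': 370.58900848470216, 'cx': 252.95201196948258, 'cy': 188.67769294403826, 'eye': array([ 0.38548259, -0.76114096,  0.57534774]), 'orientation': array([ 0.86353725, -0.07185029,  0.04730717, -0.49689333])}
0.1 [ 0.21047548 -0.58792131  0.23801205] [-0.12112835  0.69721891 -0.69613456  0.1208734 ] 0.08797633031133037
```

View pics/top0.png

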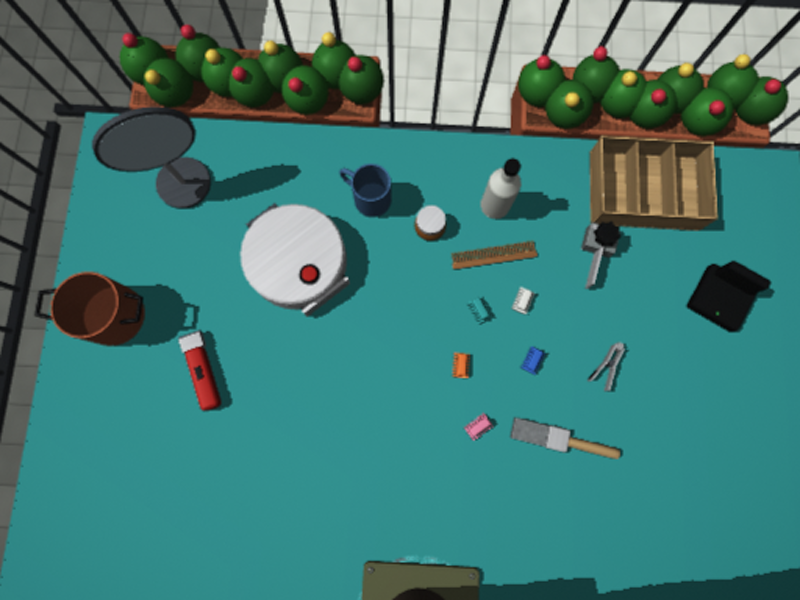

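View pics/side0.png

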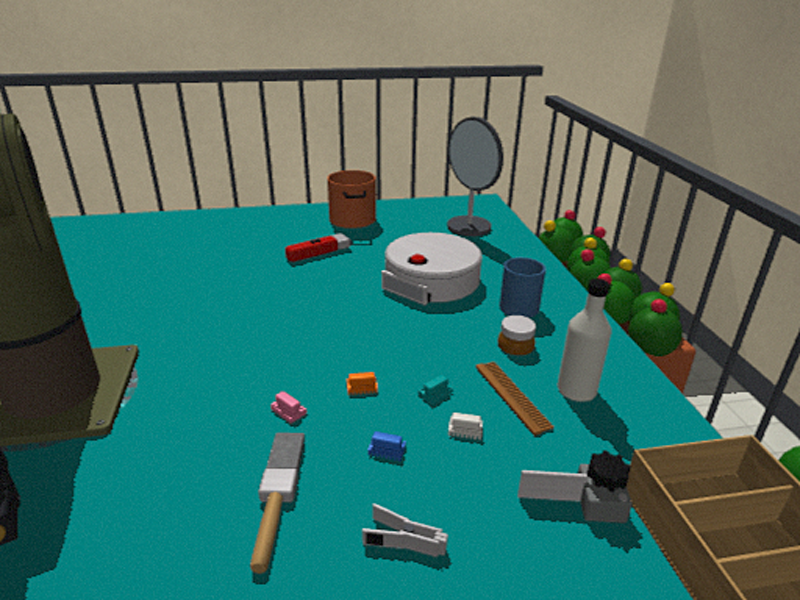

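Guards present: orange, blue, white (yellow is absent). Teal (480,310) and pink (480,427) are lookalikes that aren't listed, so I leave them. Brush-like item at (565,438), clip at (608,367), flange end near (590,287), button at (310,273). Next I measure all of these.

```bash
cat > h.py <<'E'
from workcell import manip
import numpy as np, cv2
from scipy.spatial.transform import Rotation as R
I={n:manip.camera_info(n) for n in("top","side")}
def ray(n,p):
    c=I[n]; d=np.array([(p[0]-c["cx"])/c["fx"],(p[1]-c["cy"])/c["fy"],1.])
    return np.array(c["eye"]),R.from_quat(c["orientation"]).apply(d)
def plane(n,p,z):
    e,d=ray(n,p); return e+d*(z-e[2])/d[2]
def proj(n,X):
    c=I[n]; v=R.from_quat(c["orientation"]).inv().apply(np.array(X)-c["eye"]); return np.array([c["cx"]+c["fx"]*v[0]/v[2],c["cy"]+c["fy"]*v[1]/v[2]])
def tri(p,q):
    (a,d),(b,e)=ray("top",p),ray("side",q)
    t=np.linalg.lstsq(np.c_[d,-e],b-a,rcond=None)[0]; x,y=a+d*t[0],b+e*t[1]
    return (x+y)/2,np.linalg.norm(x-y)
HSV={"orange":((8,150,120),(20,255,255)),"blue":((108,120,90),(125,255,255)),"white":((0,0,120),(180,60,255)),"red":((0,180,90),(4,255,255))}
def blob(im,col,box):
    x0,y0,x1,y1=box; m=cv2.inRange(cv2.cvtColor(im,cv2.COLOR_RGB2HSV),*HSV[col])
    k=np.zeros_like(m); k[y0:y1,x0:x1]=m[y0:y1,x0:x1]
    n,l,s,c=cv2.connectedComponentsWithStats(k); i=1+np.argmax(s[1:,4]); ys,xs=np.where(l==i)
    return c[i],s[i,4],np.c_[xs,ys]
def show(name,crops,h=590):
    o=[cv2.resize(im[y0:y1,x0:x1],None,fx=f,fy=f,interpolation=cv2.INTER_CUBIC) for im,(x0,y0,x1,y1),f in crops]
    H=max(c.shape[0] for c in o); o=[cv2.copyMakeBorder(c,0,H-c.shape[0],0,4,0) for c in o]
    cv2.imwrite("pics/"+name,cv2.cvtColor(np.hstack(o),cv2.COLOR_RGB2BGR))
E
python3 - <<'E'
from h import *
t,s=manip.read_camera("top"),manip.read_camera("side")
B={"orange":((280,215,310,250),(215,230,250,260)),"blue":((325,215,355,245),(230,270,265,300)),"white":((320,178,348,205),(282,260,315,285)),"red":((185,165,210,185),(258,158,278,172))}
for c,(b,d) in B.items():
    p,n,xy=blob(t,c,b); q,m,_=blob(s,c,d); X,e=tri(p,q)
    P=np.array([plane("top",v,.012)[:2] for v in xy]); w,V=np.linalg.eigh(np.cov(P.T)); 
    print(c,n,m,p.round(1),q.round(1),X.round(4),round(e,4),"major deg",np.degrees(np.arctan2(V[1,1],V[0,1])).round(1),np.sqrt(12*w).round(3),"plane",plane("top",p,.012).round(4),plane("side",q,.012).round(4))
S=manip.sense();print(R.from_quat(S["ee_rot"]).as_matrix().round(3))
show("crop1.png",[(t,(370,135,410,255),4.9),(s,(225,290,410,365),3.2)])
show("crop2.png",[(t,(150,125,230,205),4.9),(s,(235,140,315,200),4.9)])
E
```

```text
orange 108 119 [294.4 233.4] [229.6 242.3] [ 0.458  -0.0572  0.0165] 0.0026 major deg -178.6 [0.022 0.046] plane [ 0.4597 -0.0577  0.012 ] [ 0.4573 -0.0516  0.012 ]
blue 123 206 [340.4 230. ] [246.9 283.8] [ 0.4773 -0.1943  0.011 ] 0.0008 major deg 157.9 [0.024 0.046] plane [ 0.4776 -0.1941  0.012 ] [ 0.4767 -0.1954  0.012 ]
white 126 129 [333.7 191.9] [296.8 268.3] [ 0.5914 -0.1716  0.0168] 0.0002 major deg 163.3 [0.025 0.048] plane [ 0.5923 -0.1726  0.012 ] [ 0.5933 -0.1665  0.012 ]
red 69 28 [197.3 174.7] [266.9 165. ] [0.6077 0.236  0.068 ] 0.0007 major deg 83.0 [0.025 0.026] plane [0.6219 0.2457 0.012 ] [0.6319 0.346  0.012 ]
[[-0.941 -0.     0.337]
 [-0.337  0.001 -0.941]
 [ 0.    -1.    -0.001]]
```

View pics/crop1.png

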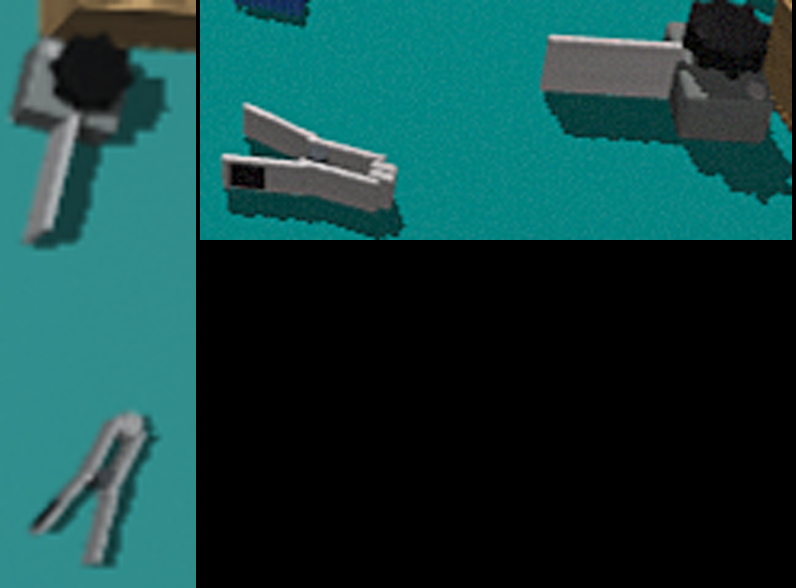

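View pics/crop2.png

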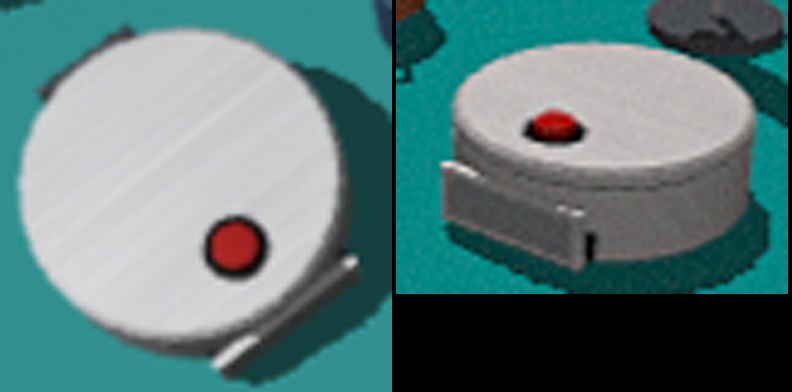

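Crop 1 shows the clip with jaws at top-right (native ~398,220), handles at (378,242) and (390,250), and the flange free end near (379,183). Crop 2 shows the drum with its red button and the front plate at lower right.

```bash
python3 - <<'E'
from h import *
t,s=manip.read_camera("top"),manip.read_camera("side")
def grey(im,box,lo,hi=255):
    x0,y0,x1,y1=box; h=cv2.cvtColor(im,cv2.COLOR_RGB2HSV); m=cv2.inRange(h,(0,0,lo),(180,45,hi)); k=m*0; k[y0:y1,x0:x1]=m[y0:y1,x0:x1]
    n,l,st,c=cv2.connectedComponentsWithStats(k); i=1+np.argmax(st[1:,4]); ys,xs=np.where(l==i); return np.c_[xs,ys]
def axis(n,xy,z):
    P=np.array([plane(n,v,z)[:2] for v in xy]); w,V=np.linalg.eigh(np.cov(P.T)); v=V[:,1]; v=v if v[0]>0 else -v
    c=P.mean(0); a=(P-c)@v; b=(P-c)@V[:,0]; return len(P),c.round(4),np.degrees(np.arctan2(v[1],v[0])).round(1),"ends",(c+v*a.min()).round(4),(c+v*a.max()).round(4),"widths",np.ptp(b[a<a.min()+.02]).round(3),np.ptp(b[a>a.max()-.02]).round(3)
print("clip top",axis("top",grey(t,(372,212,405,255),90),.02))
print("clip side",axis("side",grey(s,(228,318,290,360),150),.024))
print("flange top",axis("top",grey(t,(370,155,392,190),110),.04))
for nm,p,q in [("flange end top",(378.6,182.8),(333.75,301.6)),("handle +y",(377.8,242.1),(239.1,322.5)),("handle -y",(389.8,249.7),(232.5,339.1)),("jaw",(397.6,219.7),(284.5,341.5)),("pivot",(390.4,233),(259.5,333.5))]:
    z=.045 if "fl" in nm else .024
    print(nm,tri(p,q),plane("top",p,z).round(4),plane("side",q,z).round(4))
a,b=plane("side",(333.75,301.6),.045),plane("side",(375.9,303.4),.045); print("flange dir side",np.degrees(np.arctan2(*(b-a)[1::-1])))
a,b=plane("top",(378.6,182.8),.045),plane("top",(384.7,159),.045); print("flange dir top",np.degrees(np.arctan2(*(b-a)[1::-1])))
L=grey(t,(148,125,225,205),170); 
P=np.array([plane("top",v,.064)[:2] for v in L],np.float32); (c,r)=cv2.minEnclosingCircle(P); print("lid",c,r,P.mean(0))
bt=plane("top",(197.3,174.7),.072);print("button",bt,plane("side",(266.9,165),.072)); d=bt[:2]-P.mean(0); print("dir button",np.degrees(np.arctan2(d[1],d[0])),np.hypot(*d))
a,b=plane("top",(150+220/4.9,125+360/4.9),.042),plane("top",(150+352/4.9,125+262/4.9),.042);print("plate",a,b,np.linalg.norm(a-b),np.degrees(np.arctan2(*(b-a)[1::-1]))-90)
a,b=plane("side",(235+45/4.9,140+163/4.9),.042),plane("side",(235+185/4.9,140+212/4.9),.042);print("plate s",a,b,np.linalg.norm(a-b),np.degrees(np.arctan2(*(b-a)[1::-1]))-90)
E
```

```text
clip top (166, array([ 0.4768, -0.3405]), np.float64(-22.1), 'ends', array([ 0.4318, -0.3222]), array([ 0.5187, -0.3575]), 'widths', np.float64(0.04), np.float64(0.023))
clip side (180, array([ 0.4793, -0.34  ]), np.float64(-25.7), 'ends', array([ 0.4352, -0.3187]), array([ 0.518 , -0.3586]), 'widths', np.float64(0.038), np.float64(0.018))
flange top (138, array([ 0.6668, -0.3054]), np.float64(-8.5), 'ends', array([ 0.6192, -0.2983]), array([ 0.7077, -0.3115]), 'widths', np.float64(0.016), np.float64(0.033))
flange end top (array([ 0.62304162, -0.29947781,  0.04375345]), np.float64(0.004447738006386153)) [ 0.6205 -0.2985  0.045 ] [ 0.6249 -0.3003  0.045 ]
handle +y (array([ 0.44628401, -0.30128071,  0.02358131]), np.float64(0.0017503023129006147)) [ 0.4471 -0.3012  0.024 ] [ 0.4454 -0.3017  0.024 ]
handle -y (array([ 0.42802125, -0.33567181,  0.02477208]), np.float64(0.0019503565891836848)) [ 0.4271 -0.3359  0.024 ] [ 0.4291 -0.335   0.024 ]
jaw (array([ 0.51594268, -0.35852498,  0.02931882]), np.float64(0.00037870755357300633)) [ 0.5166 -0.3605  0.024 ] [ 0.5174 -0.3546  0.024 ]
pivot (array([ 0.47588454, -0.33627852,  0.03036124]), np.float64(0.0014469340553145418)) [ 0.4759 -0.3385  0.024 ] [ 0.4777 -0.3313  0.024 ]
flange dir side -12.522947721525234
flange dir top -14.362728039129154
lid (0.6472184062004089, 0.27429187297821045) 0.09517717361450195 [0.64822817 0.2756955 ]
button [0.60704672 0.23545583 0.072     ] [0.60564985 0.22804644 0.072     ]
dir button -135.66270052523808 0.057577277630142906
plate [0.54221408 0.24122064 0.042     ] [0.60721645 0.16678696 0.042     ] 0.0988214595928484 -138.86953172990403
plate s [0.53771025 0.24153691 0.042     ] [0.61133776 0.16625267 0.042     ] 0.10530301936724727 -135.63742468902444
```

```bash
cat >> h.py <<'E'
def go(x,y,z,head):
    S=manip.sense(); Q=R.from_quat(S["ee_rot"]); h=np.radians(head)
    tx=np.array([np.cos(h),np.sin(h),0]); ty=np.array([0,0,-1.]); T=R.from_matrix(np.c_[tx,ty,np.cross(tx,ty)])
    d=Q.inv().apply(np.array([x,y,z])-S["ee_pos"]); r=(Q.inv()*T).as_rotvec()
    print("t",round(S["time"],2),"at",S["ee_pos"].round(4),"w",round(S["gripper_width"],4),"F",np.round(S["ft_force"],1)," SHIFT",d.round(4),"TURN",(np.degrees(r)/5).round(2))
E
python3 -c "
from h import *
go(.607,.235,.12,200)
M=R.from_quat(manip.sense()['ee_rot']).as_matrix(); print(M.round(4))"
```

```text
t 0.3 at [ 0.2106 -0.5883  0.2385] w 0.0881 F [-0.1 -0.1 -0.3]  SHIFT [-0.6507  0.1188 -0.6414] TURN [ 0.01 -0.06 -0.  ]
[[-9.415e-01 -2.000e-04  3.371e-01]
 [-3.371e-01  5.000e-04 -9.415e-01]
 [-0.000e+00 -1.000e+00 -5.000e-04]]
```

Request:
{"api": "carry_out", "payload": {"deltas": [[[-0.325,0,-0.32,0,0,0],[-0.325,0,-0.32,0,0,0],[-0.65,0,-0.64,0,0,0],[-0.65,0,-0.64,0,0,0],[-0.65,0,-0.64,0,0,0],[-0.65,0,-0.64,0,0,0],[-0.65,0,-0.64,0,0,0],[-0.65,0,-0.64,0,0,0],[-0.65,0,-0.64,0,0,0],[-0.65,0,-0.64,0,0,0],[-0.65,0,-0.64,0,0,0],[-0.65,0,-0.64,0,0,0]]], "hand": 1}}

```text
time: 1.3
ee_pos: [0.4285, -0.1362, 0.2389]
ee_rot: [0.121, -0.697, 0.697, -0.121]
ft_force: [1.1, 0.5, -0.7]
gripper_width: 0.0103
```

```bash
python3 -c "
from h import *
go(.607,.235,.12,200)"
```

```text
t 1.3 at [ 0.4285 -0.1362  0.2389] w 0.0103 F [ 1.1  0.5 -0.7]  SHIFT [-0.2931  0.1189 -0.2894] TURN [-0.01 -0.06 -0.  ]
```

Request:
{"api": "carry_out", "payload": {"deltas": [[[-0.293,0.1,-0.289,0,0,0],[-0.293,0.1,-0.289,0,0,0],[-0.293,0.1,-0.289,0,0,0],[-0.293,0.1,-0.289,0,0,0],[-0.293,0.1,-0.289,0,0,0],[-0.293,0.1,-0.289,0,0,0],[-0.293,0.1,-0.289,0,0,0],[-0.293,0.1,-0.289,0,0,0],[-0.293,0.1,-0.289,0,0,0],[-0.293,0.1,-0.289,0,0,0],[-0.293,0.1,-0.289,0,0,0],[-0.293,0.1,-0.289,0,0,0]]]}}

```text
time: 2.3
ee_pos: [0.6059, 0.2373, 0.1375]
ee_rot: [-0.123, 0.697, -0.695, 0.123]
ft_force: [-0.4, -0.4, 0.4]
gripper_width: 0.0005
```

```bash
python3 -c "
from h import *
go(.607,.235,.066,200)"
```

```text
t 2.3 at [0.6059 0.2373 0.1375] w 0.0005 F [-0.4 -0.4  0.4]  SHIFT [-0.0002  0.0715  0.0028] TURN [ 0.03  0.   -0.  ]
```

Request:
{"api": "carry_out", "payload": {"deltas": [[[0,0.03,0.002,0,0,0],[0,0.055,0.002,0,0,0],[0,0.06,0.002,0,0,0],[0,0.064,0.002,0,0,0],[0,0.067,0.002,0,0,0],[0,0.07,0.002,0,0,0],[0,0.0715,0.002,0,0,0],[0,0.0715,0.002,0,0,0],[0,0.0715,0.002,0,0,0]]]}}

```text
time: 3.05
ee_pos: [0.6079, 0.2307, 0.0685]
ee_rot: [-0.12, 0.697, -0.697, 0.122]
ft_force: [-0.6, -1.4, 1.4]
gripper_width: 0.0003
```

```bash
python3 - <<'E'
from h import *
go(.607,.235,.16,200)
t,s=manip.read_camera("top"),manip.read_camera("side")
show("p4.png",[(t,(130,110,260,240),3.3),(s,(215,130,315,220),3.6)])
E
```

```text
t 3.05 at [0.6079 0.2307 0.0685] w 0.0003 F [-0.6 -1.4  1.4]  SHIFT [-0.0008 -0.0915 -0.0043] TURN [-0.   -0.07 -0.02]
```

View pics/p4.png

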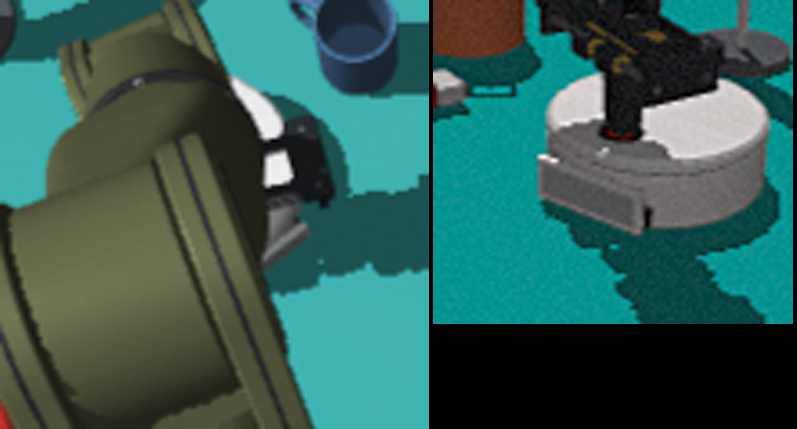

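Fingertips rest on the button (pressed ~3.5 mm) and the drawer is still shut, so I press a little further.

Request:
{"api": "carry_out", "payload": {"deltas": [[[0,0.002,-0.003,0,0,0],[0,0.004,-0.003,0,0,0],[0,0.006,-0.003,0,0,0],[0,0.006,-0.003,0,0,0],[0,0.006,-0.003,0,0,0],[0,0.006,-0.003,0,0,0],[0,-0.08,-0.003,0,0,0],[0,-0.08,-0.003,0,0,0],[0,-0.08,-0.003,0,0,0],[0,-0.08,-0.003,0,0,0],[0,-0.08,-0.003,0,0,0]]]}}

```text
time: 4.07
ee_pos: [0.6055, 0.2343, 0.1468]
ee_rot: [-0.121, 0.697, -0.696, 0.121]
ft_force: [-0.9, -0.4, -2.2]
gripper_width: 0.0003
```

```bash
python3 - <<'E'
from h import *
go(.458,-.057,.1,180)
t,s=manip.read_camera("top"),manip.read_camera("side")
show("p5.png",[(s,(205,120,315,220),3.6),(t,(130,110,260,240),3)])
E
```

```text
t 4.07 at [0.6055 0.2343 0.1468] w 0.0003 F [-0.9 -0.4 -2.2]  SHIFT [0.2372 0.0467 0.2244] TURN [0.01 3.95 0.  ]
```

View pics/p5.png

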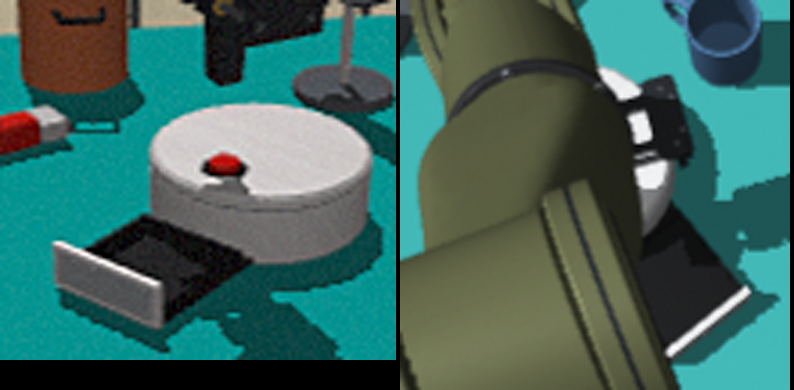

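The drawer has sprung fully out. Now to the orange guard.

Request:
{"api": "carry_out", "payload": {"deltas": [[[0.237,0,0.224,0,3.8,0],[0.237,0,0.224,0,3.8,0],[0.237,0,0.224,0,3.8,0],[0.237,0,0.224,0,3.8,0],[0.237,0,0.224,0,3.8,0],[0.237,0,0.224,0,3.8,0],[0.237,0,0.224,0,3.8,0],[0.237,0,0.224,0,3.8,0],[0.237,0.047,0.224,0,3.8,0],[0.237,0.047,0.224,0,3.8,0],[0.237,0.047,0.224,0,3.8,0],[0.237,0.047,0.224,0,3.8,0]]], "hand": 0.45}}

```text
time: 5.17
ee_pos: [0.4584, -0.0556, 0.0999]
ee_rot: [-0.006, 0.707, -0.707, 0.005]
ft_force: [0.2, 1.0, 0.5]
gripper_width: 0.0488
```

```bash
python3 - <<'E'
from h import *
go(.458,-.057,.015,181)
t,s=manip.read_camera("top"),manip.read_camera("side")
a,b=plane("side",(220.3,187.5),.042),plane("side",(250.3,199.2),.042); print(a,b,(a+b)/2,np.degrees(np.arctan2(*(b-a)[1::-1]))-90)
q,m,_=blob(s,"orange",(205,220,265,270)); print(q,m,plane("side",q,.014))
show("p6.png",[(s,(190,180,290,280),3.8),(t,(250,180,350,280),3.8)])
E
```

```text
t 5.17 at [ 0.4584 -0.0556  0.0999] w 0.0488 F [0.2 1.  0.5]  SHIFT [0.0003 0.0849 0.0015] TURN [ 0.01 -0.03  0.02]
[0.45648598 0.16500591 0.042     ] [0.53126301 0.08852364 0.042     ] [0.49387449 0.12676478 0.042     ] -135.6459030092331
[230.6010929  243.86338798] 183 [ 0.45860093 -0.06041634  0.014     ]
```

View pics/p6.png

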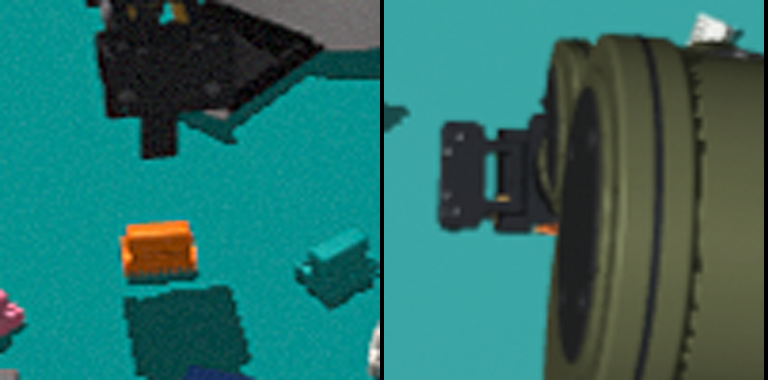

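Request:
{"api": "carry_out", "payload": {"deltas": [[[0,0.04,0.002,0,0,0],[0,0.07,0.002,0,0,0],[0,0.085,0.002,0,0,0],[0,0.085,0.002,0,0,0],[0,0.085,0.002,0,0,0],[0,0.085,0.002,0,0,0]]]}}

```text
time: 5.77
ee_pos: [0.461, -0.0582, 0.017]
ee_rot: [-0.005, 0.707, -0.707, 0.005]
ft_force: [0.0, 0.2, 0.2]
gripper_width: 0.0483
```

Request:
{"api": "carry_out", "payload": {"deltas": [[[0,0,0,0,0,0],[0,0,0,0,0,0],[0,0,0,0,0,0],[0,0,0,0,0,0],[0,0,0,0,0,0],[0,0,0,0,0,0],[0,0,0,0,0,0],[0,-0.04,0,0,0,0],[0,-0.08,0,0,0,0],[0,-0.1,0,0,0,0],[0,-0.1,0,0,0,0]]], "hand": 0.9}}

```text
time: 6.68
ee_pos: [0.4617, -0.0596, 0.1194]
ee_rot: [-0.003, 0.707, -0.707, 0.005]
ft_force: [-0.9, -1.0, -0.0]
gripper_width: 0.0154
```

```bash
python3 - <<'E'
from h import *
# case x at 44.3 deg; plate mid out at (.4935,.1265)
u=np.array([np.cos(np.radians(44.3)),np.sin(np.radians(44.3))]); v=np.array([-u[1],u[0]])
F=np.array([.4935,.1265])+u*.060; print("drawer_in",F)
for a,b in((.027,.022),(.027,-.022),(-.026,0)): print((F+u*a+v*b).round(4))
x,y=F+u*.027+v*.022; go(x,y,.1,224.3)
E
```

```text
drawer_in [0.53644156 0.16840492]
[0.5404 0.203 ]
[0.5711 0.1715]
[0.5178 0.1502]
t 6.68 at [ 0.4617 -0.0596  0.1194] w 0.0154 F [-0.9 -1.  -0. ]  SHIFT [-0.0816  0.0198 -0.2617] TURN [-0.02 -8.73 -0.05]
```

Request:
{"api": "carry_out", "payload": {"deltas": [[[-0.082,0,-0.262,0,-8.7,0],[-0.082,0,-0.262,0,-8.7,0],[-0.082,0,-0.262,0,-8.7,0],[-0.082,0,-0.262,0,-8.7,0],[-0.082,0,-0.262,0,-8.7,0],[-0.082,0,-0.262,0,-8.7,0],[-0.082,0,-0.262,0,-8.7,0],[-0.082,0,-0.262,0,-8.7,0],[-0.082,0,-0.262,0,-8.7,0],[-0.082,0,-0.262,0,-8.7,0],[-0.082,0,-0.262,0,-8.7,0],[-0.082,0,-0.262,0,-8.7,0]]]}}

```text
time: 7.68
ee_pos: [0.5383, 0.2015, 0.1156]
ee_rot: [0.267, -0.655, 0.656, -0.264]
ft_force: [0.5, -0.1, 0.0]
gripper_width: 0.0159
```

```bash
python3 - <<'E'
from h import *
go(.5404,.203,.0245,224.3)
t,s=manip.read_camera("top"),manip.read_camera("side")
show("p7.png",[(s,(205,130,305,220),4),(t,(150,110,250,210),3.9)])
E
```

```text
t 7.68 at [0.5383 0.2015 0.1156] w 0.0159 F [ 0.5 -0.1  0. ]  SHIFT [-0.0029  0.0911  0.0005] TURN [ 0.01 -0.05  0.04]
```

View pics/p7.png

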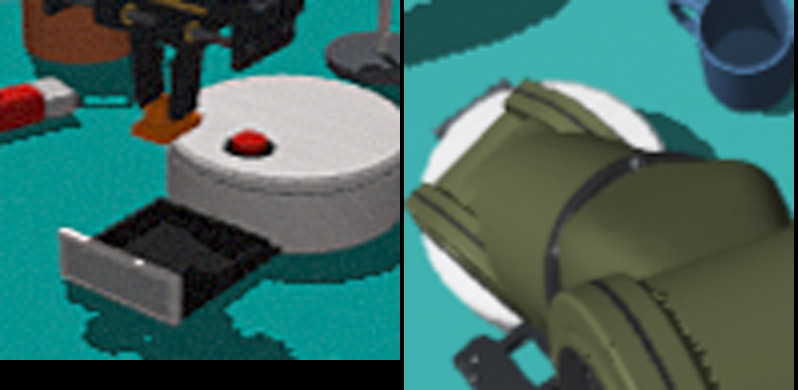

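The held orange guard hangs level over the rear of the drawer. I lower it and let go.

Request:
{"api": "carry_out", "payload": {"deltas": [[[-0.003,0.04,0,0,0,0],[-0.003,0.07,0,0,0,0],[-0.003,0.085,0,0,0,0],[-0.003,0.09,0,0,0,0],[-0.003,0.09,0,0,0,0],[-0.003,0.09,0,0,0,0],[-0.003,0.09,0,0,0,0]]]}}

```text
time: 8.37
ee_pos: [0.5453, 0.2089, 0.0285]
ee_rot: [-0.262, 0.657, -0.654, 0.269]
ft_force: [5.0, 3.4, 8.6]
gripper_width: 0.0156
```

Request:
{"api": "carry_out", "payload": {"deltas": [[[0,0,0,0,0,0],[0,0,0,0,0,0],[0,0,0,0,0,0],[0,0,0,0,0,0],[0,-0.03,0,0,0,0],[0,-0.07,0,0,0,0],[0,-0.1,0,0,0,0],[0,-0.1,0,0,0,0]]], "hand": 0.68}}

```text
time: 9.03
ee_pos: [0.5434, 0.2074, 0.1311]
ee_rot: [-0.263, 0.656, -0.654, 0.268]
ft_force: [0.6, 0.2, 0.1]
gripper_width: 0.0279
```

```bash
python3 -c "
from h import *
go(.592,-.171,.124,163)"
```

```text
t 9.03 at [0.5434 0.2074 0.1311] w 0.0279 F [0.6 0.2 0.1]  SHIFT [0.2288 0.0057 0.3053] TURN [ 0.04 12.23 -0.08]
```

Request:
{"api": "carry_out", "payload": {"deltas": [[[0.228,0,0.305,0,12.2,0],[0.228,0,0.305,0,12.2,0],[0.228,0,0.305,0,12.2,0],[0.228,0,0.305,0,12.2,0],[0.228,0,0.305,0,12.2,0],[0.228,0,0.305,0,12.2,0],[0.228,0,0.305,0,12.2,0],[0.228,0,0.305,0,12.2,0],[0.228,0,0.305,0,12.2,0],[0.228,0,0.305,0,12.2,0],[0.228,0,0.305,0,12.2,0],[0.228,0,0.305,0,12.2,0]]], "hand": 0.45}}

```text
time: 10.03
ee_pos: [0.5891, -0.1712, 0.1249]
ee_rot: [0.102, 0.7, -0.699, -0.105]
ft_force: [-0.0, -0.5, 0.0]
gripper_width: 0.0483
```

```bash
python3 - <<'E'
from h import *
go(.592,-.171,.016,163)
print("bottle",plane("side",(371,251),0))
t,s=manip.read_camera("top"),manip.read_camera("side")
q,m,_=blob(s,"white",(282,260,315,285)); print(q,m,plane("side",q,.014))
show("p8.png",[(s,(200,120,330,290),3.4),(t,(150,110,250,210),3.4)])
E
```

```text
t 10.03 at [ 0.5891 -0.1712  0.1249] w 0.0483 F [-0.  -0.5  0. ]  SHIFT [-0.0032  0.1089 -0.001 ] TURN [0.   0.04 0.05]
bottle [ 0.79112227 -0.12362191  0.        ]
[296.82065217 269.41304348] 184 [ 0.59157701 -0.17196599  0.014     ]
```

View pics/p8.png

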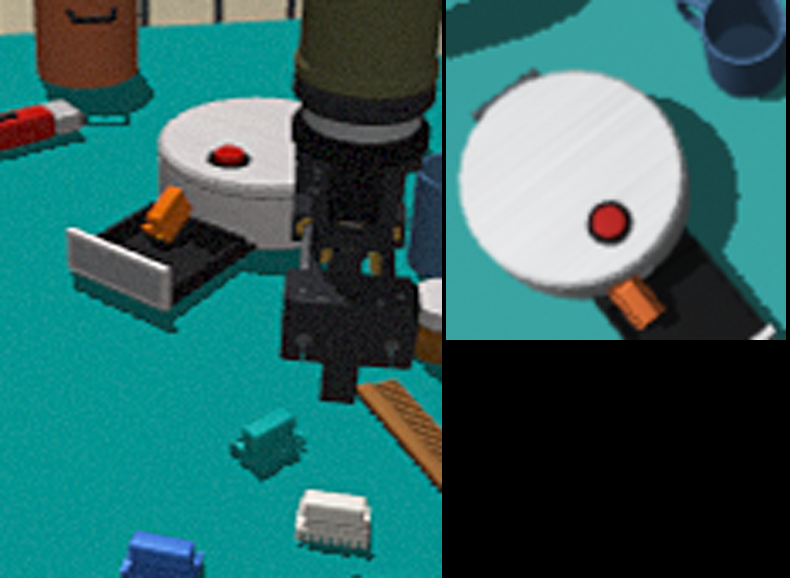

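The orange guard leans with its rear end on the drawer's rear wall, about 10 mm too far in. I'll mend that after picking and placing white.

Request:
{"api": "carry_out", "payload": {"deltas": [[[-0.002,0.04,-0.001,0,0,0],[-0.002,0.08,-0.001,0,0,0],[-0.002,0.1,-0.001,0,0,0],[-0.002,0.109,-0.001,0,0,0],[-0.002,0.109,-0.001,0,0,0],[-0.002,0.109,-0.001,0,0,0],[-0.002,0.109,-0.001,0,0,0]]]}}

```text
time: 10.72
ee_pos: [0.5933, -0.1709, 0.0185]
ee_rot: [0.103, 0.7, -0.7, -0.103]
ft_force: [0.3, 0.4, 0.5]
gripper_width: 0.0488
```

Request:
{"api": "carry_out", "payload": {"deltas": [[[0,0,0,0,0,0],[0,0,0,0,0,0],[0,0,0,0,0,0],[0,0,0,0,0,0],[0,0,0,0,0,0],[0,0,0,0,0,0],[0,0,0,0,0,0],[0,-0.04,0,0,0,0],[0,-0.08,0,0,0,0],[0,-0.1,0,0,0,0],[0,-0.1,0,0,0,0]]], "hand": 0.9}}

```text
time: 11.63
ee_pos: [0.5954, -0.172, 0.1215]
ee_rot: [-0.106, -0.699, 0.7, 0.101]
ft_force: [0.3, -0.3, -0.3]
gripper_width: 0.0155
```

```bash
python3 -c "
from h import *
go(.566,.166,.12,224.3)"
```

```text
t 11.63 at [ 0.5954 -0.172   0.1215] w 0.0155 F [ 0.3 -0.3 -0.3]  SHIFT [ 0.1259  0.0008 -0.315 ] TURN [ -0.03 -12.22  -0.07]
```

Request:
{"api": "carry_out", "payload": {"deltas": [[[0.126,0,-0.315,0,-12.2,0],[0.126,0,-0.315,0,-12.2,0],[0.126,0,-0.315,0,-12.2,0],[0.126,0,-0.315,0,-12.2,0],[0.126,0,-0.315,0,-12.2,0],[0.126,0,-0.315,0,-12.2,0],[0.126,0,-0.315,0,-12.2,0],[0.126,0,-0.315,0,-12.2,0],[0.126,0,-0.315,0,-12.2,0],[0.126,0,-0.315,0,-12.2,0],[0.126,0,-0.315,0,-12.2,0],[0.126,0,-0.315,0,-12.2,0]]]}}

```text
time: 12.63
ee_pos: [0.5624, 0.1638, 0.1161]
ee_rot: [0.266, -0.655, 0.656, -0.263]
ft_force: [-0.0, 0.2, -0.7]
gripper_width: 0.0153
```

```bash
python3 -c "
from h import *
go(.566,.166,.0275,224.3)"
```

```text
t 12.63 at [0.5624 0.1638 0.1161] w 0.0153 F [-0.   0.2 -0.7]  SHIFT [-0.0045  0.0885  0.001 ] TURN [ 0.01 -0.07  0.05]
```

Request:
{"api": "carry_out", "payload": {"deltas": [[[0,0.04,0,0,0,0],[0,0.07,0,0,0,0],[0,0.075,0,0,0,0],[0,0.075,0,0,0,0],[0,0.075,0,0,0,0]]]}}

```text
time: 13.05
ee_pos: [0.5629, 0.1655, 0.0426]
ee_rot: [-0.266, 0.656, -0.655, 0.265]
ft_force: [0.1, -0.4, 0.0]
gripper_width: 0.0155
```

```bash
python3 -c "
from h import *
go(.566,.166,.0275,224.3)"
```

```text
t 13.05 at [0.5629 0.1655 0.0426] w 0.0155 F [ 0.1 -0.4  0. ]  SHIFT [-0.0025  0.0151  0.0018] TURN [ 0.01 -0.05  0.02]
```

Request:
{"api": "carry_out", "payload": {"deltas": [[[0,0.008,0,0,0,0],[0,0.014,0,0,0,0],[0,0.016,0,0,0,0],[0,0.016,0,0,0,0],[0,0.016,0,0,0,0]]]}}

```text
time: 13.47
ee_pos: [0.5624, 0.1667, 0.0262]
ee_rot: [-0.267, 0.655, -0.655, 0.265]
ft_force: [-0.0, -1.3, -0.5]
gripper_width: 0.0156
```

Request:
{"api": "carry_out", "payload": {"deltas": [[[0,0,0,0,0,0],[0,0,0,0,0,0],[0,0,0,0,0,0],[0,0,0,0,0,0],[0,-0.03,0,0,0,0],[0,-0.07,0,0,0,0],[0,-0.1,0,0,0,0],[0,-0.1,0,0,0,0]]], "hand": 0.66}}

```text
time: 14.13
ee_pos: [0.566, 0.1684, 0.1317]
ee_rot: [-0.263, 0.656, -0.655, 0.269]
ft_force: [0.2, 1.3, -0.3]
gripper_width: 0.0299
```

```bash
python3 -c "
from h import *
go(.477,-.1945,.12,157)"
```

```text
t 14.13 at [0.566  0.1684 0.1317] w 0.0299 F [ 0.2  1.3 -0.3]  SHIFT [0.3168 0.0094 0.1983] TURN [ 0.04 13.44 -0.1 ]
```

Next the blue guard; while there I check the drawer with an unobstructed top view.

Request:
{"api": "carry_out", "payload": {"deltas": [[[0.317,0,0.198,0,13.4,0],[0.317,0,0.198,0,13.4,0],[0.317,0,0.198,0,13.4,0],[0.317,0,0.198,0,13.4,0],[0.317,0,0.198,0,13.4,0],[0.317,0,0.198,0,13.4,0],[0.317,0,0.198,0,13.4,0],[0.317,0,0.198,0,13.4,0],[0.317,0,0.198,0,13.4,0],[0.317,0,0.198,0,13.4,0],[0.317,0,0.198,0,13.4,0],[0.317,0,0.198,0,13.4,0]]], "hand": 0.45}}

```text
time: 15.13
ee_pos: [0.4734, -0.196, 0.1259]
ee_rot: [0.139, 0.693, -0.693, -0.14]
ft_force: [0.9, 0.7, 0.1]
gripper_width: 0.0486
```

```bash
python3 - <<'E'
from h import *
go(.477,-.1945,.018,157)
t,s=manip.read_camera("top"),manip.read_camera("side")
q,m,_=blob(s,"blue",(215,255,275,310)); print(q,m,plane("side",q,.012))
show("p9.png",[(s,(200,140,300,300),3.6),(t,(165,140,265,240),4.2)])
E
```

```text
t 15.13 at [ 0.4734 -0.196   0.1259] w 0.0486 F [0.9 0.7 0.1]  SHIFT [-0.0029  0.1079 -0.0027] TURN [0.   0.06 0.02]
[247.4291498  284.53441296] 247 [ 0.47747439 -0.19774908  0.012     ]
```

View pics/p9.png

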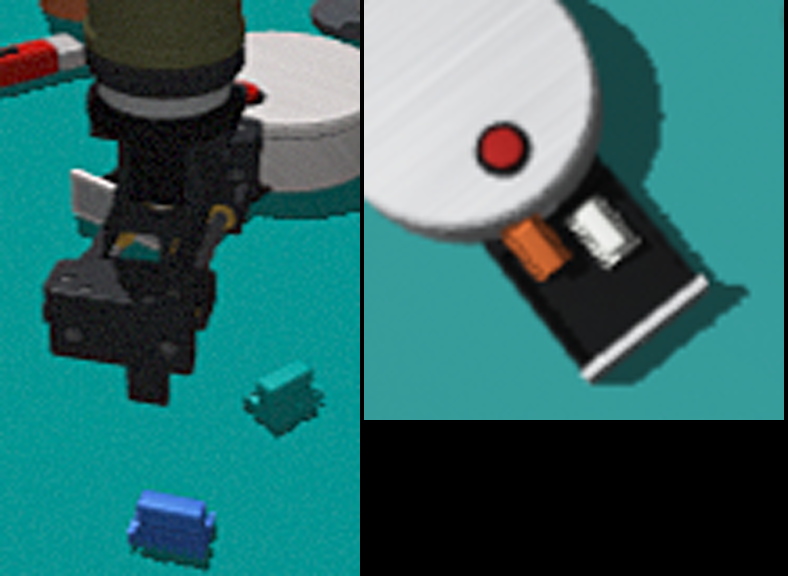

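White lies flat; orange is tilted onto the rear wall. I measure both before nudging them.

```bash
python3 - <<'E'
from h import *
t=manip.read_camera("top")
u=np.array([np.cos(np.radians(44.3)),np.sin(np.radians(44.3))]); v=np.array([-u[1],u[0]]); F=np.array([.5364,.1684])
for c,b,z in(("white",(210,184,232,206),.02),("orange",(193,185,217,210),.03)):
    p,n,xy=blob(t,c,b); P=np.array([plane("top",w,z)[:2] for w in xy])-F; a=P@u;d=P@v; print(c,n,"u",a.min().round(4),a.max().round(4),a.mean().round(4),"v",d.min().round(4),d.max().round(4),d.mean().round(4),(P.mean(0)+F).round(4))
for p in((585,378),(706,280),(583,368),(697,278)):
    q=(165+(p[0]-364)/4.2,140+p[1]/4.2); X=plane("top",q,.042)[:2]-F; print("plate",(X@u).round(4),(X@v).round(4))
go(.538,.201,.12,224.3)
E
```

```text
white 109 u -0.005 0.0398 0.0183 v -0.0287 -0.0036 -0.0165 [0.561  0.1694]
orange 107 u 0.0161 0.0586 0.0375 v 0.0151 0.0382 0.0267 [0.5445 0.2137]
plate -0.06 0.057
plate -0.0628 -0.0504
plate -0.0538 0.0536
plate -0.0577 -0.0466
t 15.28 at [ 0.474  -0.1944  0.126 ] w 0.0487 F [-0.3 -0.6 -0.1]  SHIFT [ 0.0925  0.0065 -0.3897] TURN [  0.02 -13.37   0.02]
```

Request:
{"api": "carry_out", "payload": {"deltas": [[[0.094,0,-0.39,0,-13.4,0],[0.094,0,-0.39,0,-13.4,0],[0.094,0,-0.39,0,-13.4,0],[0.094,0,-0.39,0,-13.4,0],[0.094,0,-0.39,0,-13.4,0],[0.094,0,-0.39,0,-13.4,0],[0.094,0,-0.39,0,-13.4,0],[0.094,0,-0.39,0,-13.4,0],[0.094,0,-0.39,0,-13.4,0],[0.094,0,-0.39,0,-13.4,0],[0.094,0,-0.39,0,-13.4,0],[0.094,0,-0.39,0,-13.4,0]]], "hand": 0.66}}

```text
time: 16.28
ee_pos: [0.5368, 0.2032, 0.1259]
ee_rot: [-0.268, 0.655, -0.653, 0.267]
ft_force: [0.2, -0.2, 0.4]
gripper_width: 0.03
```

```bash
python3 -c "
from h import *
go(.54,.2085,.027,223.5)"
```

```text
t 16.28 at [0.5368 0.2032 0.1259] w 0.03 F [ 0.2 -0.2  0.4]  SHIFT [-0.006   0.0989 -0.0013] TURN [0.04 0.21 0.  ]
```

Request:
{"api": "carry_out", "payload": {"deltas": [[[-0.005,0.04,-0.001,0,0.2,0],[-0.005,0.075,-0.001,0,0.2,0],[-0.005,0.09,-0.001,0,0.2,0],[-0.005,0.097,-0.001,0,0.2,0],[-0.005,0.097,-0.001,0,0.2,0],[-0.005,0.097,-0.001,0,0.2,0]]]}}

```text
time: 16.78
ee_pos: [0.5407, 0.2033, 0.0295]
ee_rot: [-0.261, 0.658, -0.657, 0.26]
ft_force: [-0.2, -0.1, 0.5]
gripper_width: 0.0296
```

Request:
{"api": "carry_out", "payload": {"deltas": [[[0,0,0,0,0,0],[0,0,0,0,0,0],[0,0,0,0,0,0],[0,0,0,0,0,0],[0,0,0,0,0,0],[0,-0.008,0,0,0,0],[0.008,-0.012,0,0,0,0],[0.016,-0.012,0,0,0,0],[0.016,-0.012,0,0,0,0],[0.016,-0.012,0,0,0,0]]], "hand": 0.9}}

```text
time: 17.62
ee_pos: [0.5279, 0.1917, 0.041]
ee_rot: [-0.261, 0.658, -0.657, 0.259]
ft_force: [0.3, 0.6, -0.4]
gripper_width: 0.0158
```

Request:
{"api": "carry_out", "payload": {"deltas": [[[0,0.006,0,0,0,0],[0,0.008,0,0,0,0],[0,0.008,0,0,0,0]]]}}

```text
time: 17.87
ee_pos: [0.5284, 0.1928, 0.0321]
ee_rot: [-0.262, 0.658, -0.657, 0.259]
ft_force: [0.0, -0.0, -0.4]
gripper_width: 0.0153
```

Request:
{"api": "carry_out", "payload": {"deltas": [[[0,0,0,0,0,0],[0,0,0,0,0,0],[0,0,0,0,0,0],[0,-0.03,0,0,0,0],[0,-0.07,0,0,0,0],[0,-0.1,0,0,0,0],[0,-0.1,0,0,0,0]]], "hand": 0.66}}

```text
time: 18.45
ee_pos: [0.5323, 0.1948, 0.1386]
ee_rot: [-0.257, 0.658, -0.657, 0.263]
ft_force: [0.5, 0.1, -0.2]
gripper_width: 0.0302
```

```bash
python3 -c "
from h import *
go(.563,.1715,.025,223.5)
s=manip.read_camera('side'); show('p10.png',[(s,(205,140,305,220),6)])"
```

```text
t 18.45 at [0.5323 0.1948 0.1386] w 0.0302 F [ 0.5  0.1 -0.2]  SHIFT [-0.0055  0.1137  0.0379] TURN [-0.01 -0.06 -0.1 ]
```

View pics/p10.png

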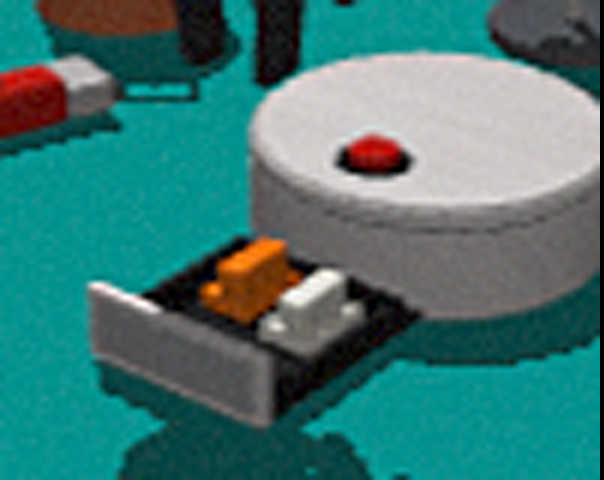

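Both guards now lie flat. I measure their fore-aft offset from the side view.

```bash
python3 - <<'E'
from h import *
s=manip.read_camera("side")
u=np.array([np.cos(np.radians(44)),np.sin(np.radians(44))]); v=np.array([-u[1],u[0]]); F=np.array([.5364,.1684])
for c,b in(("white",(248,184,266,200)),("orange",(236,178,257,194))):
    p,n,xy=blob(s,c,b); P=np.array([plane("side",w,.02)[:2] for w in xy])-F; a=P@u;d=P@v; print(c,n,p,"u",a.min().round(4),a.max().round(4),a.mean().round(4),"v",d.mean().round(4))
E
```

```text
white 55 [255.01818182 189.32727273] u -0.0152 0.055 0.0231 v -0.0108
orange 81 [245.18518519 185.81481481] u -0.0101 0.0621 0.0224 v 0.0254
```

Request:
{"api": "carry_out", "payload": {"deltas": [[[-0.003,0,0.038,0,0,0],[-0.003,0.04,0.038,0,0,0],[-0.003,0.08,0.038,0,0,0],[-0.003,0.105,0.038,0,0,0],[-0.003,0.112,0.038,0,0,0],[-0.003,0.112,0.038,0,0,0],[-0.003,0.112,0.038,0,0,0]]]}}

```text
time: 19.13
ee_pos: [0.556, 0.1671, 0.0199]
ee_rot: [-0.262, 0.658, -0.657, 0.259]
ft_force: [-0.3, 0.2, 0.9]
gripper_width: 0.0297
```

Request:
{"api": "carry_out", "payload": {"deltas": [[[0,0,0,0,0,0],[0,0,0,0,0,0],[0,0,0,0,0,0],[0,0,0,0,0,0],[0,0,0,0,0,0],[0,0,0,0,0,0],[-0.004,0,0,0,0,0],[-0.008,0,0,0,0,0],[-0.008,0,0,0,0,0],[-0.008,0,0,0,0,0]]], "hand": 0.9}}

```text
time: 19.97
ee_pos: [0.5626, 0.1722, 0.021]
ee_rot: [-0.261, 0.658, -0.657, 0.259]
ft_force: [-3.5, -2.9, 4.0]
gripper_width: 0.0158
```

Request:
{"api": "carry_out", "payload": {"deltas": [[[0,0,0,0,0,0],[0,0,0,0,0,0],[0,0,0,0,0,0],[0,0,0,0,0,0],[0,-0.03,0,0,0,0],[0,-0.07,0,0,0,0],[0,-0.07,0,0,0,0],[0,-0.07,0,0,0,0]]], "hand": 0.66}}

```text
time: 20.63
ee_pos: [0.5647, 0.1737, 0.0931]
ee_rot: [-0.259, 0.658, -0.657, 0.261]
ft_force: [0.5, 0.3, -1.0]
gripper_width: 0.03
```

```bash
python3 -c "
from h import *
go(.532,.1975,.028,223.5)"
```

```text
t 20.63 at [0.5647 0.1737 0.0931] w 0.03 F [ 0.5  0.3 -1. ]  SHIFT [ 0.0078  0.0651 -0.0398] TURN [ 0.   -0.06 -0.04]
```

Request:
{"api": "carry_out", "payload": {"deltas": [[[0.008,0,-0.039,0,0,0],[0.008,0,-0.039,0,0,0],[0.008,0.04,-0.039,0,0,0],[0.008,0.064,-0.039,0,0,0],[0.008,0.067,-0.039,0,0,0],[0.008,0.067,-0.039,0,0,0],[0.008,0.067,-0.039,0,0,0]]]}}

```text
time: 21.22
ee_pos: [0.5303, 0.1958, 0.0242]
ee_rot: [-0.261, 0.658, -0.657, 0.26]
ft_force: [0.2, 0.7, 0.4]
gripper_width: 0.0298
```

Request:
{"api": "carry_out", "payload": {"deltas": [[[0,0,0,0,0,0],[0,0,0,0,0,0],[0,0,0,0,0,0],[0,0,0,0,0,0],[0,0,0,0,0,0],[0,0,0,0,0,0],[-0.004,0,0,0,0,0],[-0.008,0,0,0,0,0],[-0.008,0,0,0,0,0],[-0.008,0,0,0,0,0]]], "hand": 0.9}}

```text
time: 22.05
ee_pos: [0.5357, 0.2, 0.0251]
ee_rot: [0.261, -0.657, 0.658, -0.259]
ft_force: [-2.4, -2.5, 10.1]
gripper_width: 0.0152
```

Request:
{"api": "carry_out", "payload": {"deltas": [[[0,0,0,0,0,0],[0,0,0,0,0,0],[0,0,0,0,0,0],[0,0,0,0,0,0],[0,-0.03,0,0,0,0],[0,-0.07,0,0,0,0],[0,-0.1,0,0,0,0],[0,-0.1,0,0,0,0]]], "hand": 0.66}}

```text
time: 22.72
ee_pos: [0.5395, 0.2031, 0.1293]
ee_rot: [-0.257, 0.658, -0.657, 0.263]
ft_force: [1.3, 0.2, 0.2]
gripper_width: 0.0299
```

```bash
python3 -c "
from h import *
go(.477,-.196,.12,157)"
```

```text
t 22.72 at [0.5395 0.2031 0.1293] w 0.0299 F [1.3 0.2 0.2]  SHIFT [0.3188 0.0069 0.2483] TURN [ 0.05 13.24 -0.09]
```

Request:
{"api": "carry_out", "payload": {"deltas": [[[0.317,0,0.247,0,13.2,0],[0.317,0,0.247,0,13.2,0],[0.317,0,0.247,0,13.2,0],[0.317,0,0.247,0,13.2,0],[0.317,0,0.247,0,13.2,0],[0.317,0,0.247,0,13.2,0],[0.317,0,0.247,0,13.2,0],[0.317,0,0.247,0,13.2,0],[0.317,0,0.247,0,13.2,0],[0.317,0,0.247,0,13.2,0],[0.317,0,0.247,0,13.2,0],[0.317,0,0.247,0,13.2,0]]], "hand": 0.45}}

```text
time: 23.72
ee_pos: [0.4735, -0.1979, 0.1235]
ee_rot: [-0.14, -0.693, 0.693, 0.142]
ft_force: [-0.4, 0.9, 0.5]
gripper_width: 0.0484
```

```bash
python3 - <<'E'
from h import *
go(.477,-.195,.018,157)
t,s=manip.read_camera("top"),manip.read_camera("side")
q,m,_=blob(s,"blue",(215,255,275,310)); print(q,m,plane("side",q,.012))
u=np.array([np.cos(np.radians(44)),np.sin(np.radians(44))]); v=np.array([-u[1],u[0]]); F=np.array([.5364,.1684])
for c,b,z in(("white",(210,180,235,206),.02),("orange",(193,180,220,210),.02)):
    p,n,xy=blob(t,c,b); P=np.array([plane("top",w,z)[:2] for w in xy])-F; a=P@u;d=P@v; print(c,n,"u",a.min().round(4),a.max().round(4),a.mean().round(4),"v",d.min().round(4),d.max().round(4),d.mean().round(4))
E
```

```text
t 23.72 at [ 0.4735 -0.1979  0.1235] w 0.0484 F [-0.4  0.9  0.5]  SHIFT [-0.0023  0.1055 -0.0042] TURN [-0.02 -0.    0.03]
[247.19008264 284.48347107] 242 [ 0.47700334 -0.19752326  0.012     ]
white 104 u -0.001 0.0439 0.0219 v -0.0237 0.0 -0.0122
orange 104 u 0.0021 0.0444 0.0242 v 0.015 0.0391 0.0264
```

Request:
{"api": "carry_out", "payload": {"deltas": [[[-0.002,0.04,-0.002,0,0,0],[-0.002,0.08,-0.002,0,0,0],[-0.002,0.1,-0.002,0,0,0],[-0.002,0.106,-0.002,0,0,0],[-0.002,0.106,-0.002,0,0,0],[-0.002,0.106,-0.002,0,0,0],[-0.002,0.106,-0.002,0,0,0]]]}}

```text
time: 24.4
ee_pos: [0.4779, -0.1946, 0.0194]
ee_rot: [-0.14, -0.693, 0.693, 0.139]
ft_force: [0.3, 0.2, 1.0]
gripper_width: 0.0483
```

Request:
{"api": "carry_out", "payload": {"deltas": [[[0,0,0,0,0,0],[0,0,0,0,0,0],[0,0,0,0,0,0],[0,0,0,0,0,0],[0,0,0,0,0,0],[0,0,0,0,0,0],[0,0,0,0,0,0],[0,-0.04,0,0,0,0],[0,-0.08,0,0,0,0],[0,-0.1,0,0,0,0],[0,-0.1,0,0,0,0]]], "hand": 0.9}}

```text
time: 25.32
ee_pos: [0.4793, -0.1958, 0.1217]
ee_rot: [-0.142, -0.693, 0.693, 0.138]
ft_force: [-0.4, 0.0, -0.2]
gripper_width: 0.0154
```

```bash
python3 -c "
from h import *
go(.5135,.153,.12,223.5)
s=manip.read_camera('side'); cv2.imwrite('pics/held.png',cv2.cvtColor(s,cv2.COLOR_RGB2BGR))
q,m,xy=blob(s,'blue',(200,200,290,300)); print(q,m,np.ptp(xy,axis=0)); S=manip.sense()
h=np.radians(157)
print('TCP px',proj('side',S['ee_pos']))"
```

```text
t 25.32 at [ 0.4793 -0.1958  0.1217] w 0.0154 F [-0.4  0.  -0.2]  SHIFT [ 0.1038  0.0013 -0.3347] TURN [ -0.03 -13.27  -0.05]
[250.17213115 249.09836066] 122 [23 14]
TCP px [247.77127713 243.07830979]
```

Request:
{"api": "carry_out", "payload": {"deltas": [[[0.106,0,-0.335,0,-13.2,0],[0.106,0,-0.335,0,-13.2,0],[0.106,0,-0.335,0,-13.2,0],[0.106,0,-0.335,0,-13.2,0],[0.106,0,-0.335,0,-13.2,0],[0.106,0,-0.335,0,-13.2,0],[0.106,0,-0.335,0,-13.2,0],[0.106,0,-0.335,0,-13.2,0],[0.106,0,-0.335,0,-13.2,0],[0.106,0,-0.335,0,-13.2,0],[0.106,0,-0.335,0,-13.2,0],[0.106,0,-0.335,0,-13.2,0]]]}}

```text
time: 26.37
ee_pos: [0.5081, 0.153, 0.1168]
ee_rot: [0.261, -0.658, 0.658, -0.257]
ft_force: [-0.3, -0.3, -0.6]
gripper_width: 0.0156
```

Request:
{"api": "carry_out", "payload": {"deltas": [[[0,0.04,0,0,0,0],[0,0.06,0,0,0,0],[0,0.065,0,0,0,0],[0,0.065,0,0,0,0]]]}}

```text
time: 26.7
ee_pos: [0.5082, 0.153, 0.0518]
ee_rot: [0.261, -0.658, 0.658, -0.257]
ft_force: [0.3, 0.7, -0.1]
gripper_width: 0.0156
```

```bash
python3 - <<'E'
from h import *
go(.5125,.152,.0275,223.5)
s=manip.read_camera("side")
show("p11.png",[(s,(205,140,305,220),6)])
E
```

```text
t 26.7 at [0.5082 0.153  0.0518] w 0.0156 F [ 0.3  0.7 -0.1]  SHIFT [-0.0026  0.0243  0.0037] TURN [ 0.02 -0.09  0.06]
```

View pics/p11.png

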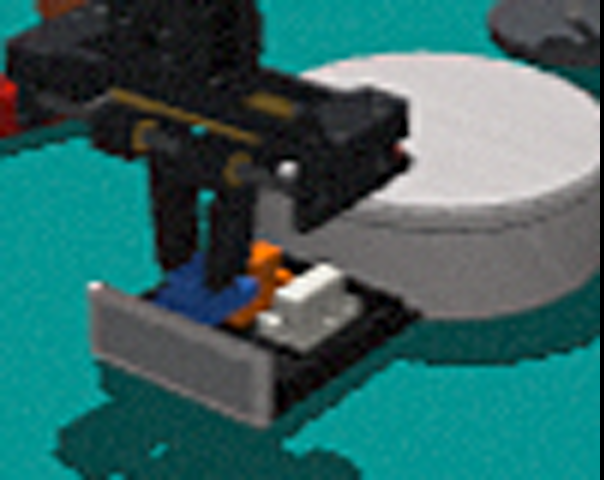

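Request:
{"api": "carry_out", "payload": {"deltas": [[[-0.001,0.01,0.003,0,0,0],[-0.001,0.018,0.003,0,0,0],[-0.001,0.024,0.003,0,0,0],[-0.001,0.024,0.003,0,0,0],[-0.001,0.024,0.003,0,0,0]]]}}

```text
time: 27.17
ee_pos: [0.5113, 0.1534, 0.0288]
ee_rot: [-0.261, 0.658, -0.657, 0.259]
ft_force: [0.3, -0.1, -0.3]
gripper_width: 0.0155
```

```bash
python3 -c "
from h import *
go(.5125,.152,.0265,223.5)"
```

```text
t 27.17 at [0.5113 0.1534 0.0288] w 0.0155 F [ 0.3 -0.1 -0.3]  SHIFT [0.0001 0.0023 0.0018] TURN [ 0.02 -0.06  0.03]
```

Request:
{"api": "carry_out", "payload": {"deltas": [[[0,0.002,0,0,0,0],[0,0.002,0,0,0,0],[0,0.002,0,0,0,0]]]}}

```text
time: 27.42
ee_pos: [0.5117, 0.1536, 0.0272]
ee_rot: [-0.261, 0.658, -0.657, 0.26]
ft_force: [-0.2, 0.5, -0.0]
gripper_width: 0.0153
```

Request:
{"api": "carry_out", "payload": {"deltas": [[[0,0,0,0,0,0],[0,0,0,0,0,0],[0,0,0,0,0,0],[0,0,0,0,0,0],[0,-0.03,0,0,0,0],[0,-0.07,0,0,0,0],[0,-0.11,0,0,0,0],[0,-0.11,0,0,0,0]]], "hand": 0.66}}

```text
time: 28.08
ee_pos: [0.5154, 0.1554, 0.1432]
ee_rot: [-0.257, 0.658, -0.657, 0.263]
ft_force: [0.1, 0.6, -0.3]
gripper_width: 0.0301
```

```bash
python3 - <<'E'
from h import *
go(.45,.085,.14,223.5)
go(.42,.055,.14,223.5)
s=manip.read_camera("side")
show("p12.png",[(s,(205,140,305,220),6)])
E
```

```text
t 28.08 at [0.5154 0.1554 0.1432] w 0.0301 F [ 0.1  0.6 -0.3]  SHIFT [0.0959 0.0024 0.0066] TURN [-0.02 -0.07 -0.11]
t 28.08 at [0.5154 0.1554 0.1432] w 0.0301 F [ 0.1  0.6 -0.3]  SHIFT [0.1383 0.002  0.008 ] TURN [-0.02 -0.07 -0.11]
```

View pics/p12.png

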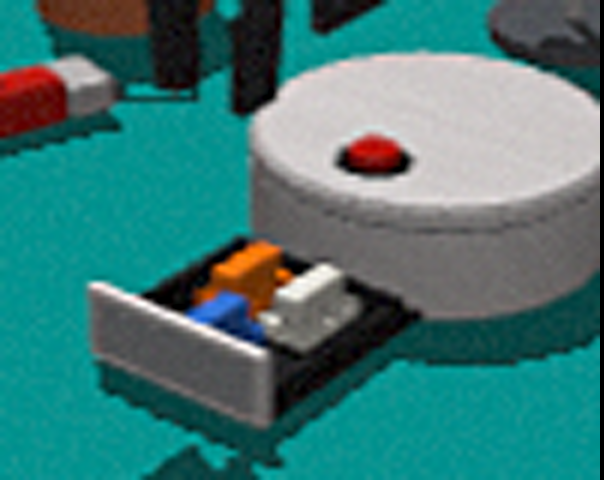

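All three guards lie flat inside the drawer. Now I push it shut, with closed fingers in front of the plate.

Request:
{"api": "carry_out", "payload": {"deltas": [[[0.09,0,0.005,0,0,0],[0.09,0,0.005,0,0,0],[0.09,0,0.005,0,0,0],[0.09,0,0.005,0,0,0],[0.09,0.04,0.005,0,0,0],[0.09,0.08,0.005,0,0,0],[0.09,0.115,0.005,0,0,0],[0.09,0.115,0.005,0,0,0],[0.09,0.115,0.005,0,0,0]]], "hand": 1}}

```text
time: 28.88
ee_pos: [0.4486, 0.089, 0.0204]
ee_rot: [-0.263, 0.657, -0.657, 0.259]
ft_force: [0.2, 0.3, 1.4]
gripper_width: 0.0002
```

```bash
python3 -c "
from h import *
u=np.array([np.cos(np.radians(44)),np.sin(np.radians(44))])
p=np.array([.5745,.204])-u*.006
go(*(p-u*.117),.028,224)
go(*p,.028,224)"
```

```text
t 28.88 at [0.4486 0.089  0.0204] w 0.0002 F [0.2 0.3 1.4]  SHIFT [-0.0475 -0.0079  0.0042] TURN [ 0.03 -0.13  0.06]
t 28.88 at [0.4486 0.089  0.0204] w 0.0002 F [0.2 0.3 1.4]  SHIFT [-0.1645 -0.0085  0.0028] TURN [ 0.03 -0.13  0.06]
```

Request:
{"api": "carry_out", "payload": {"deltas": [[[-0.02,-0.008,0.003,0,-0.1,0],[-0.038,-0.008,0.003,0,-0.1,0],[-0.05,-0.008,0.003,0,-0.1,0],[-0.062,-0.008,0.003,0,-0.1,0],[-0.074,-0.008,0.003,0,-0.1,0],[-0.086,-0.008,0.003,0,-0.1,0],[-0.098,-0.008,0.003,0,-0.1,0],[-0.11,-0.008,0.003,0,-0.1,0],[-0.122,-0.008,0.003,0,-0.1,0],[-0.134,-0.008,0.003,0,-0.1,0],[-0.146,-0.008,0.003,0,-0.1,0],[-0.155,-0.008,0.003,0,-0.1,0]]]}}

```text
time: 29.88
ee_pos: [0.5624, 0.1867, 0.0332]
ee_rot: [0.266, -0.655, 0.659, -0.258]
ft_force: [-13.8, -12.7, 15.4]
gripper_width: 0.0003
```

Request:
{"api": "carry_out", "payload": {"deltas": [[[-0.003,0,0,0,0,0],[-0.006,0,0,0,0,0],[-0.009,0,0,0,0,0],[-0.009,0,0,0,0,0],[-0.009,0,0,0,0,0]]]}}

```text
time: 30.3
ee_pos: [0.5706, 0.1945, 0.033]
ee_rot: [0.264, -0.656, 0.658, -0.261]
ft_force: [-2.4, -5.5, -0.9]
gripper_width: 0.0009
```

```bash
python3 -c "
from h import *
u=np.array([np.cos(np.radians(44)),np.sin(np.radians(44))])
p=np.array([.5745,.204])-u*.006
go(*p,.028,224)"
```

```text
t 30.3 at [0.5706 0.1945 0.033 ] w 0.0009 F [-2.4 -5.5 -0.9]  SHIFT [-0.0034  0.005  -0.0042] TURN [-0.01 -0.1   0.06]
```

Request:
{"api": "carry_out", "payload": {"deltas": [[[-0.002,0,0,0,0,0],[-0.004,0,0,0,0,0],[-0.005,0,0,0,0,0],[-0.005,0,0,0,0,0]]]}}

```text
time: 30.63
ee_pos: [0.5726, 0.1962, 0.0329]
ee_rot: [0.265, -0.655, 0.658, -0.259]
ft_force: [-6.0, -8.2, 4.1]
gripper_width: 0.0006
```

```bash
python3 - <<'E'
from h import *
go(.55,.17,.033,224)
s=manip.read_camera("side")
show("p13.png",[(s,(215,130,315,210),6)])
E
```

```text
t 30.63 at [0.5726 0.1962 0.0329] w 0.0006 F [-6.  -8.2  4.1]  SHIFT [0.0345 0.0003 0.0035] TURN [-0.01 -0.1   0.12]
```

View pics/p13.png

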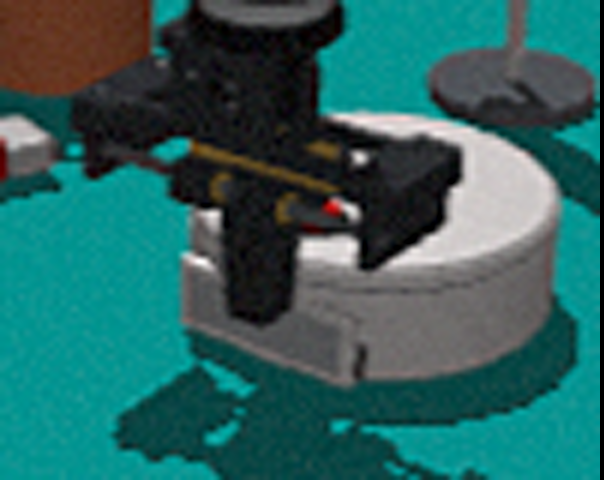

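The plate sits close against the drum. One firmer push to the stop, then I back away slowly.

Request:
{"api": "carry_out", "payload": {"deltas": [[[-0.003,0,0,0,0,0],[-0.006,0,0,0,0,0],[-0.008,0,0,0,0,0],[-0.008,0,0,0,0,0]]]}}

```text
time: 31.02
ee_pos: [0.5727, 0.1962, 0.0329]
ee_rot: [0.27, -0.653, 0.661, -0.253]
ft_force: [-17.9, -16.6, 19.2]
gripper_width: 0.0006
```

Request:
{"api": "carry_out", "payload": {"deltas": [[[0.01,0,0,0,0,0],[0.025,0,0,0,0,0],[0.05,0,0,0,0,0],[0.06,-0.03,0,0,0,0],[0.06,-0.07,0,0,0,0],[0.06,-0.1,0,0,0,0],[0.06,-0.1,0,0,0,0]]]}}

```text
time: 31.6
ee_pos: [0.5412, 0.1681, 0.1393]
ee_rot: [-0.258, 0.657, -0.655, 0.267]
ft_force: [0.0, -0.4, 0.3]
gripper_width: 0.0006
```

```bash
python3 - <<'E'
from h import *
go(.451,-.326,.13,155)
s=manip.read_camera("side"); t=manip.read_camera("top")
cv2.imwrite("pics/s14.png",s[...,::-1])
# plate grey fraction: bright edge along home top edge
h=np.array([.5745,.204,.042]); o=np.array([.4935,.1265,.042])
for nm,P in(("home",h),("out",o)):
    q=proj("side",P).round().astype(int); print(nm,q,s[q[1]-2:q[1]+8,q[0]].tolist())
E
```

```text
t 31.6 at [0.5412 0.1681 0.1393] w 0.0006 F [ 0.  -0.4  0.3]  SHIFT [0.4065 0.0048 0.2952] TURN [ 0.06 13.73 -0.15]
home [258 178] [[102, 98, 98], [99, 95, 94], [103, 101, 101], [102, 102, 103], [91, 91, 93], [79, 83, 84], [83, 81, 84], [77, 74, 80], [81, 83, 82], [80, 84, 86]]
out [235 193] [[4, 145, 144], [0, 145, 141], [15, 147, 142], [0, 143, 138], [0, 143, 141], [27, 148, 145], [0, 146, 141], [1, 147, 143], [0, 145, 138], [0, 145, 140]]
```

Request:
{"api": "carry_out", "payload": {"deltas": [[[0.405,0,0.295,0,13.7,0],[0.405,0,0.295,0,13.7,0],[0.405,0,0.295,0,13.7,0],[0.405,0,0.295,0,13.7,0],[0.405,0,0.295,0,13.7,0],[0.405,0,0.295,0,13.7,0],[0.405,0,0.295,0,13.7,0],[0.405,0,0.295,0,13.7,0],[0.405,0,0.295,0,13.7,0],[0.405,0,0.295,0,13.7,0],[0.405,0,0.295,0,13.7,0],[0.405,0,0.295,0,13.7,0]]], "hand": 0.3}}

```text
time: 32.7
ee_pos: [0.4472, -0.3277, 0.1303]
ee_rot: [0.151, 0.691, -0.69, -0.153]
ft_force: [1.2, -0.4, 0.0]
gripper_width: 0.0618
```

```bash
python3 - <<'E'
from h import *
go(.451,-.326,.10,155)
t=manip.read_camera("top"); b=plane("top",(0,0),0)
h=cv2.cvtColor(t,cv2.COLOR_RGB2HSV)
# drawer shut check, lid+plate region from top
u=np.array([np.cos(np.radians(44)),np.sin(np.radians(44))])
for d in(.0,.02,.06,.1):
    q=proj("top",[*(np.array([.5745,.204])-u*(d+.008)),.02]).round().astype(int); print(d,t[q[1],q[0]])
m=cv2.inRange(h[150:260,365:412],(0,0,90),(180,45,255)); print(m.astype(bool).sum())
show("p14.png",[(t,(360,140,430,260),5),(manip.read_camera("side"),(225,285,345,385),3.6)])
E
```

```text
t 32.7 at [ 0.4472 -0.3277  0.1303] w 0.0618 F [ 1.2 -0.4  0. ]  SHIFT [-0.0028  0.0303 -0.0031] TURN [-0.    0.04  0.03]
0.0 [22 66 65]
0.02 [ 51 147 146]
0.06 [ 51 148 146]
0.1 [ 51 148 146]
238
```

View pics/p14.png

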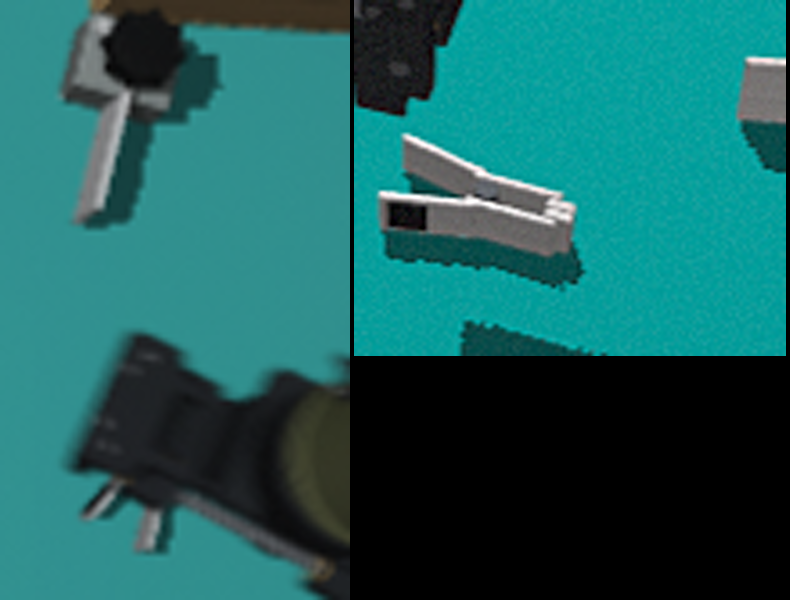

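The drawer remained shut, and the clip lies as measured (side view: handles at (403,135),(380,192), jaws at (574,203)). I descend and squeeze.

Request:
{"api": "carry_out", "payload": {"deltas": [[[-0.002,0.04,-0.002,0,0,0],[-0.002,0.08,-0.002,0,0,0],[-0.002,0.11,-0.002,0,0,0],[-0.002,0.123,-0.002,0,0,0],[-0.002,0.123,-0.002,0,0,0],[-0.002,0.123,-0.002,0,0,0]]]}}

```text
time: 33.3
ee_pos: [0.4505, -0.3242, 0.0068]
ee_rot: [0.15, 0.691, -0.69, -0.153]
ft_force: [0.6, 0.1, 0.4]
gripper_width: 0.0615
```

```bash
python3 -c "
from h import *
go(.451,-.326,.004,155)"
```

```text
t 33.3 at [ 0.4505 -0.3242  0.0068] w 0.0615 F [0.6 0.1 0.4]  SHIFT [-0.0012  0.0028  0.0015] TURN [0.   0.05 0.04]
```

Request:
{"api": "carry_out", "payload": {"deltas": [[[0,0.002,0.001,0,0,0],[0,0.002,0.001,0,0,0],[0,0.002,0.001,0,0,0],[0,0.002,0.001,0,0,0],[0,0.002,0.001,0,0,0],[0,0.002,0.001,0,0,0],[0,0.002,0.001,0,0,0],[0,0.002,0.001,0,0,0],[0,-0.01,0.001,0,0,0],[0,-0.03,0.001,0,0,0],[0,-0.055,0.001,0,0,0],[0,-0.055,0.001,0,0,0]]], "hand": 0.8}}

```text
time: 34.3
ee_pos: [0.4526, -0.3274, 0.0663]
ee_rot: [-0.153, -0.69, 0.691, 0.151]
ft_force: [0.3, -0.4, 0.2]
gripper_width: 0.0186
```

```bash
python3 - <<'E'
from h import *
S=manip.sense(); f=np.array([np.cos(np.radians(-13.3)),np.sin(np.radians(-13.3))])
E=np.array([.6225,-.2993]); 
p=E-f*(.068-.007+.03)   # stand-off 30 mm before final
print(p,S["ee_pos"]); go(*p,.055,166.7)
s=manip.read_camera("side")
h=cv2.cvtColor(s,cv2.COLOR_RGB2HSV); m=cv2.inRange(h,(0,0,110),(180,45,255)); k=m*0; k[280:345,225:300]=m[280:345,225:300]
n,l,st,c=cv2.connectedComponentsWithStats(k); print(st[1:][st[1:,4]>8])
ys,xs=np.where(k); i=np.argsort(-xs)[:8]; print("rightmost",np.c_[xs,ys][i].tolist())
C=np.array([np.cos(np.radians(-25)),np.sin(np.radians(-25)),0])
for d in(.068,.075): print(d,proj("side",S["ee_pos"]+C*d+[0,0,.018]),proj("side",S["ee_pos"]+C*d+[0,0,-.005]))
E
```

```text
[ 0.53394072 -0.27836547] [ 0.45256298 -0.32743178  0.06629707]
t 34.3 at [ 0.4526 -0.3274  0.0663] w 0.0186 F [ 0.3 -0.4  0.2]  SHIFT [-0.0532  0.0114 -0.0787] TURN [-0.02 -2.3  -0.05]
[[283 312   9   5  33]
 [276 321  14   7  47]]
rightmost [[291, 315], [290, 314], [290, 315], [290, 316], [290, 318], [289, 314], [289, 320], [289, 316]]
0.068 [284.77474148 318.51171344] [284.04368947 327.95005172]
0.075 [288.96489423 319.43622086] [288.1541393  328.88089829]
```

Request:
{"api": "carry_out", "payload": {"deltas": [[[-0.053,0,-0.079,0,-2.3,0],[-0.053,0,-0.079,0,-2.3,0],[-0.053,0,-0.079,0,-2.3,0],[-0.053,0,-0.079,0,-2.3,0],[-0.053,0.025,-0.079,0,-2.3,0],[-0.053,0.048,-0.079,0,-2.3,0],[-0.053,0.048,-0.079,0,-2.3,0],[-0.053,0.048,-0.079,0,-2.3,0],[-0.053,0.048,-0.079,0,-2.3,0]]]}}

```text
time: 35.1
ee_pos: [0.5313, -0.2771, 0.0144]
ee_rot: [-0.081, -0.702, 0.702, 0.083]
ft_force: [1.5, -0.6, 0.2]
gripper_width: 0.0189
```

```bash
python3 - <<'E'
from h import *
f=np.array([np.cos(np.radians(-13.3)),np.sin(np.radians(-13.3))]); E=np.array([.6225,-.2993]); p=E-f*.091; go(*p,.0175,166.7)
t,s=manip.read_camera("top"),manip.read_camera("side")
show("p15.png",[(t,(350,150,420,230),5.2),(s,(255,280,375,350),3.5)])
E
```

```text
t 35.1 at [ 0.5313 -0.2771  0.0144] w 0.0189 F [ 1.5 -0.6  0.2]  SHIFT [-0.0029 -0.0031  0.0006] TURN [-0.01 -0.01  0.03]
```

View pics/p15.png

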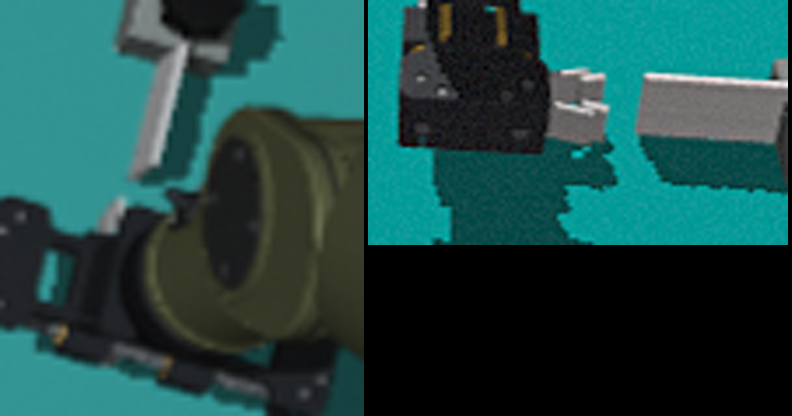

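```bash
python3 - <<'E'
from h import *
f=np.array([np.cos(np.radians(-13.3)),np.sin(np.radians(-13.3))]); g=np.array([-f[1],f[0]])
s=manip.read_camera("side"); t=manip.read_camera("top")
T=manip.sense()["ee_pos"]
for nm,p,z in(("far tip top",(322.4,300.6),.0334),("near tip top",(323,310),.0334),("near tip bot",(322.1,320.6),.0094),("fl top",(333.6,301.4),.045),("fl bot",(332.1,317.7),.002)):
    X=plane("side",p,z); d=X[:2]-T[:2]; print(nm,X.round(4),"along",(d@f).round(4),"lat",(d@g).round(4))
for nm,q,z in(("fl end top view",(350+145/5.2,150+178/5.2),.045),("fl far",(350+183/5.2,150+45/5.2),.045),("left jaw tip",(350+118/5.2,150+198/5.2),.0334)):
    X=plane("top",q,z); d=X[:2]-T[:2]; print(nm,X.round(4),"along",(d@f).round(4),"lat",(d@g).round(4))
g0=cv2.cvtColor(s,cv2.COLOR_RGB2GRAY); print(g0[296:322:1,318:338])
E
```

```text
far tip top [ 0.6094 -0.2843  0.0334] along 0.0768 lat 0.0107
near tip top [ 0.6029 -0.3066  0.0334] along 0.0756 lat -0.0125
near tip bot [ 0.6023 -0.3107  0.0094] along 0.076 lat -0.0166
fl top [ 0.6248 -0.2998  0.045 ] along 0.0953 lat -0.0009
fl bot [ 0.6266 -0.3013  0.002 ] along 0.0974 lat -0.0019
fl end top view [ 0.616  -0.2963  0.045 ] along 0.086 lat 0.0005
fl far [ 0.6964 -0.3191  0.045 ] along 0.1694 lat -0.0032
left jaw tip [ 0.6061 -0.2845  0.0334] along 0.0737 lat 0.0098
[[112 117 110 108 107 117 114 112 117 110 109 106 112 106 107 112 109 118
  107 120]
 [109 110 109 109 108 110 108 106 107 109 109 110 115 114 106 110 108 116
  114 112]
 [105 114 106 107 109 116 117 118 111 110 109 113 111 109 112 117 107 107
  106 116]
 [140 106 107 111 113 106 114 108 109 114 113 107 110 108 111 112 111 109
  107 106]
 [131 110 129 131 121 110 118 114 111 107 111 111 112 112 106 105 122 135
  133 114]
 [201 203 199 208 178 107 108 114 109 117 109 116 116 108 108 127 205 232
  230 229]
 [186 178 162 168 140 113 109 108 107 108 116 107 114 113 110 108 137 177
  183 186]
 [111 109 101 
[... 901 characters left out ...]
 115 119
  108 115]
 [ 99 102  99  95  98 116 111 106 114 111 110 116 110 113 111 113 113 114
  111 112]
 [101 101  98 102 105 114 117 115 115 114 107 108 116 117 109 120 118 114
  118 120]
 [ 97  99 101 100 111 109 112 106 116 110 108 112 109 124 109 117 115 109
  117 109]
 [101  98  96 102 120 122 117 108 109 106 111 108 108 126 114 121 118 118
  117 121]
 [100  98 103 101  89  59  91 115 113 111 112 117 115 123  97  77  81  90
   97  91]
 [ 99 100 107 104  74  43  92 115 115 114 110 109 111 118  89  47  53  56
   64  58]
 [ 74  61  68  78  70  44  58  96 116 110 112 117 109 111  87  42  51  55
   54  50]
 [ 56  52  56  52  64  47  46  91 114 107 113 110 109 119  81  48  59  62
   50  54]]
```

Jaw mid-line and flange agree laterally to ~1 mm, with the tips ~20 mm short of the flange end. I insert by ~31 mm.

Request:
{"api": "carry_out", "payload": {"deltas": [[[-0.008,0,0,0,0,0],[-0.016,0,0,0,0,0],[-0.022,0,0,0,0,0],[-0.028,0,0,0,0,0],[-0.031,0,0,0,0,0],[-0.031,0,0,0,0,0],[-0.031,0,0,0,0,0]]]}}

```text
time: 35.88
ee_pos: [0.5617, -0.2836, 0.0137]
ee_rot: [0.081, 0.702, -0.702, -0.083]
ft_force: [-0.4, -0.4, -0.9]
gripper_width: 0.019
```

```bash
python3 - <<'E'
from h import *
go(.5313+.031*.973,-.2771-.031*.23,.0144,166.7)
s=manip.read_camera("side"); g0=cv2.cvtColor(s,cv2.COLOR_RGB2GRAY); print(g0[297:324,328:348])
E
```

```text
t 35.88 at [ 0.5617 -0.2836  0.0137] w 0.019 F [-0.4 -0.4 -0.9]  SHIFT [ 0.0001 -0.0007  0.0006] TURN [-0.    0.    0.03]
[[108 107 114 108 117 107 114 121 108 106 112 107 109 108 116 112 114 115
  111 111]
 [118 106 110 110 110 113 112 108 109 107 107 117 108 109 110 111 113 112
  106 115]
 [109 107 106 107 110 104 105 104 107 110 110 106 106 108 114 107 108 107
  111 109]
 [121 125 127 142 154 142 130 130 129 116 103 102 101 103 103 102 106 103
  105 105]
 [210 209 208 191 178 159 201 232 226 224 226 224 228 213 194 197 190 174
  161 162]
 [129 118 113 155 183 142 138 174 182 180 182 190 209 207 205 223 233 231
  228 234]
 [ 94  92  85 126 189 163 103 110 118 116 116 122 123 118 125 129 127 127
  135 145]
 [101  99  94  86 106 112 106 110 109 107 103 104 105 105 101 108 106 104
  106 105]
 [103 103  87  84  90 102 110 114 110 111 108 110 109 111 107 114 107 109
  111 108]
 [ 99 100  83  89  94 101 108 112 110 113 114 112 112 110 113 113 112 111
  114 107]
 [105 102  87  87  98 106 119 116 111 114 113 114 109 116 111 113 113 111
  113 114]
 [106 100  86  84  98 106 108 109 114 115 1
[... 617 characters left out ...]
 113 113
  114 118]
 [102 104 102  98  96  97  97 101  99 103 103 111 116 117 116 115 116 116
  116 114]
 [101  93 100  97 100 103  99 103  98  98 105 111 120 115 119 113 119 113
  119 118]
 [ 94  97  97  98  96 100  99 103  96 106 104 116 116 106 115 123 121 125
  127 123]
 [103  98 102 100  99  98  99 100 100 103  83  62  71  61  67  70  69  72
   73  80]
 [107 105 101  98 102 101 104 102 101 105  83  46  51  46  49  55  50  45
   53  58]
 [ 71  83  97  95 104 104  83  65  76  87  73  52  52  55  57  57  53  49
   48  56]
 [ 49  50  53  95 119 106  71  57  53  53  55  52  51  56  49  50  52  47
   52  54]
 [ 47  89 108 113  94  62  52  51  50  49  58  48  60  57  60  54  55  59
   58  60]]
```

Request:
{"api": "carry_out", "payload": {"deltas": [[[-0.004,0,0,0,0,0],[-0.004,0,0,0,0,0],[-0.004,0,0,0,0,0],[-0.004,0,0,0,0,0]]]}}

```text
time: 36.27
ee_pos: [0.5656, -0.2846, 0.0138]
ee_rot: [0.081, 0.702, -0.702, -0.083]
ft_force: [-0.0, -0.5, 0.1]
gripper_width: 0.0187
```

Request:
{"api": "carry_out", "payload": {"deltas": [[[0,0,0,0,0,0],[0,0,0,0,0,0],[0,0,0,0,0,0],[0,0,0,0,0,0],[0,0,0,0,0,0],[0,0,0,0,0,0]]], "hand": 0.42}}

```text
time: 36.77
ee_pos: [0.5657, -0.2847, 0.0139]
ee_rot: [-0.081, -0.702, 0.702, 0.083]
ft_force: [0.5, -1.1, -0.3]
gripper_width: 0.0509
```

```bash
python3 - <<'E'
from h import *
go(.56,-.28,.12,166.7)
s=manip.read_camera("side"); cv2.imwrite("pics/rel.png",s[...,::-1]); g0=cv2.cvtColor(s,cv2.COLOR_RGB2GRAY); print(g0[298:322,326:346])
E
```

```text
t 36.77 at [ 0.5657 -0.2847  0.0139] w 0.0509 F [ 0.5 -1.1 -0.3]  SHIFT [ 0.0069 -0.1061 -0.0032] TURN [-0.   -0.    0.02]
[[112 116 112 116 107 108 115 105 110 114 110 109 112 107 111 108 107 108
  110 108]
 [ 41  78 104 108 113 107 114 107 109 109 104 106 107 107 106 109 108 107
  104 105]
 [  3  56 105 116 106 109 108 106 126 136 131 114 101 103 101 104 103 105
  105 103]
 [ 18  24  96 113 111 107 106 127 198 232 228 224 230 223 226 205 196 194
  190 176]
 [ 23   7  89 113 108 108 108 101 132 174 182 180 180 199 212 208 203 219
  234 234]
 [ 11   2 126 192 210 190 180 148 104 113 114 116 115 116 123 122 124 132
  130 130]
 [ 24  18  75 130 141 138 137 118 103 107 110 105 105 101 105 104 108 102
  102 104]
 [ 27  17  44  93 105 100  97 102 109 110 108 115 112 110 108 111 110 109
  108 108]
 [ 16  11  26  81 102 101 100 107 113 116 115 106 109 109 114 111 112 112
  112 117]
 [ 19  16  16  81 107  98  96 104 116 113 113 117 118 113 114 109 113 113
  113 116]
 [ 28  19   7  78 106 103  96 104 101 102 104 109 107 113 115 115 115 111
  116 113]
 [ 18  23  19  79  93  90  87  97  92  80 
[... 363 characters left out ...]
 118 112
  112 116]
 [ 29  13  47  88 106 102  97  99  99 102  97 103  98 104 107 113 115 114
  112 108]
 [ 30  27  30  88 107  99 106  98  98 100  98  95 101 104 109 113 114 112
  116 110]
 [ 26  17  46  87 101 101  98  98  98  98  97  98 101 106 115 114 119 111
  118 114]
 [ 33  22  65  92 101 100  96  97 102  97  97  99 102 109 118 118 119 114
  120 122]
 [ 25  28  69  97 102 107 106 102 103 100 106 106 103 116 117 104 112 125
  126 119]
 [ 25  83 111 110 110 104 104 103 105  96  88  80  87  76  69  63  73  72
   64  68]
 [ 25  57  75  76  81  83  89 100 107  90  60  57  56  54  52  49  49  49
   53  53]
 [ 21  43  52  54  56  57  60  64  60  58  57  53  49  45  50  54  49  56
   49  54]]
```

The jaw is now closed against the flange (tip ~6 px past the end edge, ~10 mm). I lift off straight up and move clear.

Request:
{"api": "carry_out", "payload": {"deltas": [[[0,-0.01,0,0,0,0],[0,-0.03,0,0,0,0],[0,-0.06,0,0,0,0],[0,-0.1,0,0,0,0],[0,-0.14,0,0,0,0],[0.04,-0.17,0,0,0,0],[0.08,-0.2,0,0,0,0],[0.12,-0.2,0,0,0,0],[0.14,-0.2,0.03,0,0,0],[0.14,-0.2,0.05,0,0,0],[0.14,-0.2,0.05,0,0,0],[0.14,-0.2,0.05,0,0,0]]]}}

```text
time: 37.82
ee_pos: [0.4178, -0.3025, 0.2151]
ee_rot: [-0.083, -0.702, 0.703, 0.083]
ft_force: [0.9, 0.1, 0.1]
gripper_width: 0.0511
```

```bash
python3 - <<'E'
from h import *
go(.56,-.28,.12,166.7)
t,s=manip.read_camera("top"),manip.read_camera("side")
cv2.imwrite("pics/end_t.png",t[...,::-1]);cv2.imwrite("pics/end_s.png",s[...,::-1])
def grey(im,n,box,z,lo):
    x0,y0,x1,y1=box; m=cv2.inRange(cv2.cvtColor(im,cv2.COLOR_RGB2HSV),(0,0,lo),(180,45,255)); k=m*0; k[y0:y1,x0:x1]=m[y0:y1,x0:x1]
    ys,xs=np.where(k); P=np.array([plane(n,w,z)[:2] for w in np.c_[xs,ys]]); w,V=np.linalg.eigh(np.cov(P.T)); v=V[:,1]*np.sign(V[0,1]); return len(P),P.mean(0).round(4),np.degrees(np.arctan2(v[1],v[0])).round(1)
print("clip side bright",grey(s,"side",(285,290,333,330),.033,140))
print("clip top",grey(t,"top",(355,184,385,230),.03,100))
g=cv2.cvtColor(s,cv2.COLOR_RGB2GRAY)
print((g[296:326,286:346:2]//10))
u=np.array([np.cos(np.radians(44)),np.sin(np.radians(44))])
for d in(.0,.01,.02,.06,.1):
    q=proj("top",[*(np.array([.5745,.204])-u*(d+.008)),.02]).round().astype(int); print(d,t[q[1],q[0]])
for c,b in(("red",(185,165,210,185)),): print(blob(t,c,b)[:2])
E
```

```text
t 37.82 at [ 0.4178 -0.3025  0.2151] w 0.0511 F [0.9 0.1 0.1]  SHIFT [-0.1331  0.0949 -0.0551] TURN [-0.02 -0.04  0.01]
clip side bright (117, array([ 0.5853, -0.2933]), np.float64(-13.8))
clip top (123, array([ 0.585 , -0.2911]), np.float64(-5.0))
[[10 11 11 10 10 10 10 10 10 10 10 10 10 11 11 10 10 10 10 10 11 10 11 11
  10 10 10 10 10 10]
 [11 10 10 17 14 10  9 10 10 10 10 10 10 10 10 10 10 10 10 10 10 10 10 10
  10 10 10 10 10 10]
 [11 10 10 15 17 19 16 11 10 10 10 10 10 10 10 10 10 10 10 11 10 11 10 11
  10 10 10 11 11 10]
 [11 10 10 10 11 12 17 19 19 14 12 10 10 10 10 10 10 10 11 10 10 11 10 10
  10 10 10 10 10 10]
 [10 10 10  9  9  9 10 11 14 17 20 16 12 10 10 10 10 10 10 10 10 11 10 10
  12 12 10 10 10 10]
 [10 10 10  9  9  9  9  9  9 10 13 17 19 18 13 10 10 10 10 10 10 10 10 10
  19 22 22 22 18 18]
 [10 10 11  9  9  9  9 10  9  9  9 10 10 14 20 15 15 15 12 12 11 10 10 10
  13 17 17 20 19 23]
 [10 10 10  9  9  9  9  9  9  9  9  9  9  9 16 15 17 17 18 19 19 19 20 17
  10 11 11 11 11 12]
 [10 10 11 10 10  9  9 10  9  9  9  9  9  9 10  9 10 10 11 11 11 13 13 13
   9 10 10  9 10 
[... 1438 characters left out ...]
1 11 11 11 11 11 12  8  4  5  4  4  5  5  5  4  4  5  6  6  8  8
  10  5  6  4  5  5]
 [10 10 10 10 10 10 10 10 11 10 10  8 11  4  4  4  5  4  5  4  4  4  5  5
   6  4  5  5  5  5]
 [10 10 10 10 11 11 11 10 11 11 12  8  6  4  5  5  5  5  5  5  5  5  5  5
   5  4  5  5  4  4]
 [11 11 10 11  5  5  6 12  5  6  6  6  5  5  5  5  5  4  5  4  4  5  5  4
   5  5  5  5  5  5]
 [10 10 10  6  4  5  4  6  5  5  4  4  5  5  4  4  5  5  5  5  5  5  4  5
   5  5  5  5  5  5]
 [11 10 10  3  5  5  4  5  5  5  5  4  5  5  5  4  5  5  6  4  5  5  5  5
   5  5  4  5  5  5]]
0.0 [20 65 64]
0.01 [20 65 64]
0.02 [ 51 147 147]
0.06 [ 51 148 146]
0.1 [ 51 149 147]
(array([197.34782609, 174.69565217]), np.int32(69))
```

```bash
python3 - <<'E'
from h import *
a=cv2.resize(cv2.imread("pics/top0.png"),(512,384),interpolation=cv2.INTER_AREA); b=cv2.imread("pics/end_t.png")
d=(cv2.absdiff(a,b).max(2)>60).astype(np.uint8); n,l,s,c=cv2.connectedComponentsWithStats(cv2.morphologyEx(d,cv2.MORPH_OPEN,np.ones((3,3),np.uint8)))
print(s[1:][s[1:,4]>12])
print(manip.hand_in())
E
```

```text
[[  328   184    13    16   137]
 [  380   186     4     7    21]
 [  367   195     8    12    48]
 [  376   197     6    13    53]
 [  377   206   135   173 10248]
 [  381   220    18    17   187]
 [  341   225     9    14    57]
 [  290   226    12    16   181]
 [  330   365    37     8   158]
 [  463   364    49    20   602]]
the job is handed in; nothing more can be done
None
```

The job is handed in at about 38 s of the 210 s, and my last checks showed it done as asked; `hand_in` gave no verdict.

- **Drawer:** I pressed the red latch and the drawer sprang out. I laid the three guards present (orange, white, blue) in it. There was no yellow one, and I left the teal and pink lookalikes alone. The drawer was then pushed home to its stop, about 24 N horizontally.
- **Clip:** I squeezed the steel clip, slid its jaws over the flange's free end and let go.

**Last checks**
- **Drawer shut:** The top view shows bare shelf in front of the drum, both right after I backed off and again at the end.
- **Guards:** All three lay flat in the last view before I shut the drawer. I could not see them afterwards.
- **Clip on the flange:** The side view shows the jaw about 10 mm past the flange end. The clip lies at -13.8° against the flange's -13.3°. The top-view angle read -5°, which disagrees. I trust it less because arm and flange pixels probably fell into that mask.
- **Bystanders:** Comparing the first and last top pictures, changes appear only at the guards, the clip and the flange end, and where the arm and its shadow are. The patch under the arm could not be checked.

**What went wrong on the way**
- **Latch:** The first press was too shallow, so I repeated it deeper.
- **Orange guard:** It first landed tilted on the drawer's rear wall. I picked it up again and laid it flat. I then slid the orange and white guards back about 8 mm to make room for the blue one.

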